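Clamp a board carrier in the rework fixture with a ratchet wrench

ROBOT

A 7-joint arm with a two-finger parallel gripper is mounted at the origin on the work surface. World frame = base frame: x ahead of the robot, y to its left, z up, the work surface at z = 0. Lengths are in m, angles in rad, forces in N, time in s.
With the tool pointing down it reaches from about 0.375 to 0.925 m from the base axis. Payload 3.1 kg.
Tool frame: the origin (TCP) lies at the very end of the fingers, on their centre line; the grasp point (between the pads) lies 19 mm behind it (r.grip_depth is the distance from the TCP to the grasp point, in m); z points along the fingers, y is the line along which they close (so a half turn about z gives the same grasp; the last joint's range is limited). The gripper opens to 85 mm and grips with 20 to 120 N. Pads are 22 mm wide; open, the fingers measure 114 mm over their backs; the gripper's body (76 mm by 85 mm) begins 54 mm behind the grasp point. The pads swing forward as they close: fully open they stand 13 mm farther back than shut.
Start: joints at [1.112, 0.383, 0.044, 1.598, -0.018, 1.161, -0.05], TCP at [0.229, -0.608, 0.231] pointing down, gripper open.
Joint ranges: [-2.61, 2.61], [-0.41, 2.15], [-1.48, 1.57], [0, 2.5], [-1.57, 4.71], [0.05, 1.97], [-2.85, 2.85]. Speed limits (rad/s): [2.79, 2.79, 3.14, 3.14, 3.14, 3.14, 3.14].

INTERFACE

Orientations are given as a rotation vector (axis times angle).
In Python, from bench import r gives the robot as it stands.
- The arm moves only by the tool move_arm, never from a script. Its argument "plan" is a list of rows, each an object of numbers: "x", "y", "z": the shift along the tool's x, y, z scaled (see below); "yaw": the turn about the tool's z scaled (see below). In form: [{"x": .., "y": .., "z": .., "yaw": ..}, ...]. A call has exactly 5 rows; each row is the pose to reach, as a shift and turn from the pose commanded when the call began, along the tool's axes at that moment, turning the shorter way round; what a row does not reach only later rows make up. The controller multiplies each number of a shift by 0.5 m and each number of a turn by 360 degrees. A row lasts 1/12 s, in which the tool goes at most 41.7 mm and 7.16 degrees, less where a joint would pass 70% of its speed; a pose out of reach is approached as far as the arm can. A call with a number of a shift or a turn outside -1 to 1 is refused whole. A call with a gripper value outside its range is refused whole. "claw" is the opening, from -1 (shut) to 1 (fully open), set as the call begins (left out, the last holds). The fingers move at their own pace and stop on an object; the grip force is fixed at half the most. Time passes only in rows, so rows that repeat a pose let the fingers close, or fill a call up. It gives the time, the measured TCP pose, the force, the opening and the grip force at its end, in the units of the state.
- r.state(): the state, without advancing time (a new reading comes with each control period).
- r.read_camera(name): name is "side" or "top" or "wrist"; returns (picture, depth): 420x560x3 uint8, red, green, blue; 420x560 float32, m along the optical axis (not along the pixel's ray), 0 where there is no reading.
- r.calibration(name): a dict with "intrinsics" (3x3 intrinsics, pixels), "k1" (the pictures are not rectified: a ray, as slopes to the right and down, at radius r is drawn at 1 + k1 r^2 times it, then the intrinsics apply), "xyz" and "attitude" of the camera in the world; the wrist camera has in their place "hand_eye" (4x4, takes a point from camera to tool coordinates, whose origin is the TCP and whose axes are the flange's). Camera axes: x right, y down, z forward; pixel columns grow to the right and rows downward; lengths in m; the calibration is good to about 2 mm. A picture is of the moment at which its call begins: read the wrist's pose just before it. calibration takes no time and is no camera call.
- r.hand_in(): hands the job in; it is judged then, once.
The state is a dict: "time": time; "joint_pos": joint angles; "joint_vel": joint speeds; "effort": joint torques, N m; "position": TCP position; "tool_rot": TCP orientation; "ft_force": force on the tool from outside, world axes, zero at the start; "torque": the same for the moment, N m; "gripper_width": finger opening in m; "gripper_force": force on a finger pad.
Only numpy, scipy, OpenCV 4.12 (cv2) and the standard library are available. Lean on these libraries where they do the work, as an engineer would, in place of code of your own. Each camera call takes 0.05 s, during which the arm holds its last target. There are 200 camera calls.

TASK

Take the ratchet wrench from its rest, put it fully down over the square brass shaft of the board fixture and tighten clockwise in back-and-forth swings, letting the ratchet slip on the way back, until the jaw has pushed the board carrier against the end stop and the shaft takes about 0.3 newton metres more torque than while the jaw ran free, no tighter. Then lift the wrench off, lay it back in its rest as it lay before, and let go. Turn the shaft only with the wrench, and leave the carrier, the jaw and the other things on the bench alone.

Things in the scene. Friction and masses are not known exactly. Their poses are not given: they have to be found in the camera images.
- fixture: Clamping fixture fixed to the bench. Origin: on the bench, on the axis of the upright square shaft; +x points from the shaft to the end stop. White gearbox, 70 x 120 mm (x, y), top 64 mm up, about the axis. Posts 10 mm thick with red caps at x = -17, y = +47 and -47 mm, 114 mm high, stop the wrench: with its handle towards the fixture's -x it can swing 0.95 rad either way. Rails with jaw, carrier and stop lie to +x.
- shaft: Square brass shaft on the gearbox. Origin: its foot, on its axis, 64 mm above the bench; x and y square to its flats (they turn with it). 16 mm square, 16 mm high, the top 5 mm tapered to 12 mm. Starts at its slack end: turns only clockwise from above, moving the jaw to the fixture's +x by 10 mm per rad, and stays where it is left.
- shaft_top (a point): Middle of the shaft's top, 16 mm above its foot. Torque on the shaft: about 0.5 N m (0.43 to 0.58, varies) while the jaw runs free; each newton on the jaw adds 0.01 N m: some 5 to 9 N while the carrier slides, then, with the carrier against the stop, about 150 N more per rad of shaft (the jaw is sprung). Aim for 0.3 N m above free running (30 N); 0.6 above is too much.
- jaw: Blue moving jaw, 16 x 110 x 28 mm (x, y, z), sprung (15 N per mm) on a rack-driven carriage. Origin: centre of the lower edge of its clamping face, which looks to the fixture's +x. It starts 80 mm from the shaft axis.
- carrier: Loose aluminium carrier plate with a green circuit board on it, 130 x 100 x 10 mm (x, y, z), 0.8 kg, lying on the rails between the jaw and the stop with some play. The blue end stop, a fixed block 116 mm wide at the rails' far end, has its face 230 to 238 mm from the shaft axis. Origin: centre of the plate's underside.
- wrench: Ratchet wrench, about 0.3 kg, lying level in its rest. Origin: centre of the socket's mouth (its lowest face); z up, handle along -x. Head 48 mm wide, 27 to 43 mm above the origin; below it the dark square socket, 27 mm wide, its opening 18.2 mm square and 19 mm deep. Handle 14 mm wide, 16 mm high, centre line 35 mm above the origin, from x = -20 to -205 mm, rear part red.
- wrench_grip (a point): Point on the centre line of the wrench's handle, 105 mm behind the socket's axis and 35 mm above the socket's mouth: a good place to grip, across the handle. Axes as the wrench's.
- socket_mouth (a point): Centre of the socket's mouth at the wrench's underside, axes as the wrench's. Fully seated it lies on the shaft's origin.
- socket (a joint): Angle of the socket in the wrench, rad: 0 at the start, flats square to the handle; grows as the ratchet slips. The wrench drives the socket when turned clockwise from above and slips (under 0.1 N m) the other way. 18 teeth: up to 0.35 rad of slack when the swing reverses, and up to 0.2 rad of play between socket and shaft. Held still, the wrench feels up to 0.2 N m less than while turning.
- rest: Black tool rest fixed to the bench, 250 x 66 mm, base 8 mm thick. Origin: on the bench under the middle of the yellow eight-sided well (54 mm wide, rim 14 mm up) where the socket stands; the wrench lies along -x, its handle on a saddle 178 mm behind, 35 mm up, between yellow cheeks 28 mm apart and 47 mm high. The wrench's origin lies 8 mm above the rest's.
- flux: White flux bottle, 32 mm diameter, about 85 mm high, loose: a bystander. Origin: centre of its underside.
- nozzle: Square steel hot-air nozzle, 52 x 52 x 45 mm, loose: a bystander. Origin: centre of its underside.
- meter: Orange multimeter lying flat, 150 x 75 x 35 mm, loose: a bystander. Origin: centre of its underside.
- bit_tray: Blue divided tray with small bits, 130 x 180 x 30 mm, fixed to the bench: a bystander. It and the rest may have changed places. Origin: centre of its underside.
There are look-alikes about, which are no part of the job. What is meant by the carrier is not purple, and is the smaller of those in its own colour.

How it is judged:
By the outcome, as a careful person would: the job done as asked, in the order asked, and still so for the second after the job is handed in, with the robot touching nothing.
It also fails if it takes over 72 s, if anything falls off the work surface, if the arm or the gripper's body presses on something with over 40 N, if the wrist force passes 120 N, or if a joint passes its speed limit or range.

## Working session

There is one attempt and no reset: what is moved stays moved. The work goes in short steps, Python scripts to look and compute and a tool call to move; the robot and the scene stay as the last step left them, time stands still between calls to the robot, and variables do not carry over. Pictures are saved under pics/ and viewed, at most 10 in all, crops included, and the job is handed in when it is done.

Besides the shell and the picture viewer there is one more tool, called after "Request:" as name([rows], argument=value, ...), one row to a line, values as JSON. move_arm: Moves the arm, as the interface text tells. Its arguments: {"type":"object","properties":{"plan":{"type":"array","items":{"type":"object","properties":{"x":{"type":"number"},"y":{"type":"number"},"z":{"type":"number"},"yaw":{"type":"number"}}}},"claw":{"type":"number"}},"required":["plan"]}

```bash
ls; mkdir -p pics; cat > h.py <<'E'
import numpy as np,cv2
from scipy.spatial.transform import Rotation as R
from bench import r
def cam(name,st=None):
    c=r.calibration(name);K=np.array(c['intrinsics']);
    if name=='wrist':
        st=st or r.state();T=np.eye(4);T[:3,:3]=R.from_rotvec(st['tool_rot']).as_matrix();T[:3,3]=st['position'];T=T@np.array(c['hand_eye'])
    else:
        T=np.eye(4);a=np.array(c['attitude']);T[:3,:3]=R.from_rotvec(a).as_matrix() if a.size==3 else a;T[:3,3]=c['xyz']
    return K,c['k1'],T
def rays(C,px):
    K,k1,T=C;px=np.atleast_2d(px).astype(float)
    d=np.c_[(px[:,0]-K[0,2])/K[0,0],(px[:,1]-K[1,2])/K[1,1]];u=d.copy()
    for _ in range(20):u=d/(1+k1*(u**2).sum(1,keepdims=True))
    return np.c_[u,np.ones(len(u))]@T[:3,:3].T,T[:3,3]
def onplane(C,px,z):
    v,o=rays(C,px);return o+v*((z-o[2])/v[:,2])[:,None]
def shot(name,fn=None):
    st=r.state();im,d=r.read_camera(name);
    if fn:cv2.imwrite('pics/'+fn,im[:,:,::-1])
    return im,d,cam(name,st)
E
python3 - <<'E'
from h import *
for n in('top','side','wrist'):
    im,d,C=shot(n,n+'0.png');np.savez(n+'0.npz',im=im,d=d)
    print(n,r.calibration(n),C[2].round(3).tolist())
print(r.state())
E
```

```text
pics
top {'intrinsics': array([[501.34166868,   0.        , 274.11500364],
       [  0.        , 501.34166868, 211.74736135],
       [  0.        ,   0.        ,   1.        ]]), 'k1': -0.011794344259902752, 'xyz': array([ 0.46472764, -0.11016448,  1.22689702]), 'attitude': array([-2.14563754,  2.17332039, -0.09014976])} [[-0.012, -0.995, 0.103, 0.465], [-1.0, 0.014, 0.019, -0.11], [-0.02, -0.102, -0.995, 1.227], [0.0, 0.0, 0.0, 1.0]]
side {'intrinsics': array([[445.59524783,   0.        , 284.05711389],
       [  0.        , 445.59524783, 209.36077442],
       [  0.        ,   0.        ,   1.        ]]), 'k1': -0.0017116442759775316, 'xyz': array([ 0.51070819, -0.98719386,  0.87439225]), 'attitude': array([-2.30310892,  0.07324102, -0.03562703])} [[0.998, -0.042, 0.049, 0.511], [-0.065, -0.668, 0.741, -0.987], [0.002, -0.743, -0.669, 0.874], [0.0, 0.0, 0.0, 1.0]]
wrist {'intrinsics': array([[316.01067101,   0.        , 280.3363282 ],
       [  0.        , 316.01067101, 207.87106926],
       [  0.        ,   0.        ,   1.        ]]), 'k1': -0.007315178453185044, 'hand_eye': array
[... 467 characters left out ...]
0.15, 'joint_pos': array([ 1.11219719,  0.38367522,  0.04386494,  1.59919033, -0.01790934,
        1.16121479, -0.04989704]), 'joint_vel': array([ 0.00091475, -0.00127908,  0.00024241, -0.00450505,  0.0003957 ,
        0.00064802, -0.00047482]), 'effort': array([ 1.80761395e-03, -4.34054911e+01,  1.02657773e+00, -2.49980128e+01,
        1.07456968e-02,  7.28462648e-03, -3.28970046e-06]), 'position': array([ 0.22919864, -0.60746587,  0.23016866]), 'tool_rot': array([-3.08858921e+00, -5.63394426e-01,  7.54705486e-04]), 'ft_force': array([-0.62034799,  0.47554011, -0.35225385]), 'torque': array([ 0.0083384 , -0.02771516,  0.05375799]), 'gripper_force': 0.0, 'gripper_width': 0.08502176442980473}
```

View pics/top0.png

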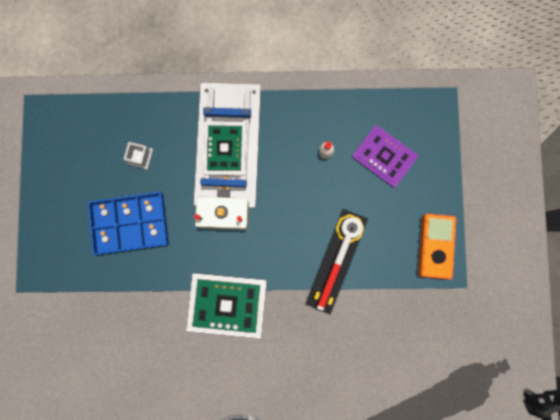

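View pics/side0.png

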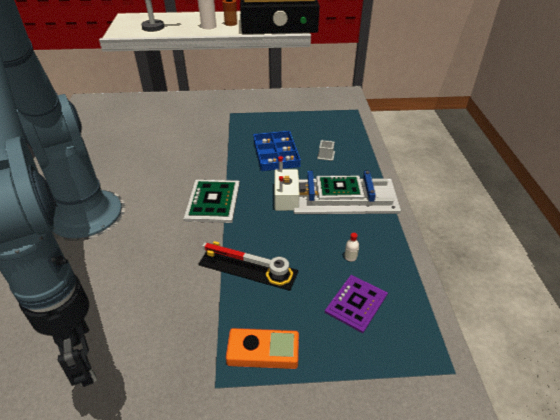

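The top view shows the fixture shaft at about (220,212), red caps at (198,217) and (239,219), the stop at the top of the picture, the wrench head at (351,228) and the red handle end at (321,307). The purple board and the large green board are the look-alikes.

```bash
cat > m.py <<'E'
from h import *
z=np.load('top0.npz');im=z['im'];C=cam('top');hsv=cv2.cvtColor(im,cv2.COLOR_RGB2HSV)
def blobs(m,amin=6):
    n,l,s,c=cv2.connectedComponentsWithStats(m.astype(np.uint8));return [(s[i,4],c[i]) for i in range(1,n) if s[i,4]>=amin]
H,S,V=[hsv[...,i].astype(int) for i in range(3)]
red=((H<8)|(H>172))&(S>140)&(V>90)
yel=(H>=20)&(H<36)&(S>120)&(V>90)
blue=(H>100)&(H<125)&(S>140)&(V>60)
brass=(H>12)&(H<30)&(S>70)&(V>60)
for nm,m,zz in(('red',red,.114),('red_h',red,.045),('yel',yel,.014),('yel',yel,.047),('brass',brass,.08),('blue',blue,.06)):
    for a,c in blobs(m):
        print(nm,a,c.round(1),onplane(C,c,zz)[0].round(4),end=' ')
        mm=z['d'][int(round(c[1])),int(round(c[0]))];v,o=rays(C,c);print((o+v[0]*mm).round(3))
E
python3 m.py
```

```text
red 31 [327.7 144.9] [ 0.7298 -0.2122  0.114 ] [ 0.737 -0.215  0.084]
red 18 [196.8 216.7] [0.5709 0.0837 0.114 ] [0.571 0.083 0.118]
red 12 [239.  218.5] [ 0.5655 -0.0108  0.114 ] [ 0.565 -0.011  0.114]
red 359 [328.9 285. ] [ 0.4163 -0.2078  0.114 ] [ 0.414 -0.213  0.052]
red_h 31 [327.7 144.9] [ 0.7462 -0.2186  0.045 ] [ 0.737 -0.215  0.084]
red_h 18 [196.8 216.7] [0.5775 0.0957 0.045 ] [0.571 0.083 0.118]
red_h 12 [239.  218.5] [ 0.5718 -0.0046  0.045 ] [ 0.565 -0.011  0.114]
red_h 359 [328.9 285. ] [ 0.4133 -0.2138  0.045 ] [ 0.414 -0.213  0.052]
yel 18 [220.1 211.3] [0.5927 0.0443 0.014 ] [0.586 0.037 0.075]
yel 144 [342.7 224.3] [ 0.557  -0.2532  0.014 ] [ 0.554 -0.249  0.053]
yel 33 [355.4 239. ] [ 0.521  -0.2827  0.014 ] [ 0.521 -0.283  0.013]
yel 45 [316.7 294.9] [ 0.3888 -0.1868  0.014 ] [ 0.391 -0.185  0.051]
yel 41 [330.2 300.9] [ 0.3744 -0.2188  0.014 ] [ 0.377 -0.216  0.046]
yel 18 [220.1 211.3] [0.5892 0.0401 0.047 ] [0.586 0.037 0.075]
yel 144 [342.7 224.3] [ 0.5545 -0.2493  0.047 ] [ 0.554 -0.249  0.053]
yel 33 [355.4 239. ] [ 0.5195 -0.278   0.047 ] [ 0.521 -0.283 
[... 527 characters left out ...]
09 0.278 0.02 ]
brass 70 [220.3 211.3] [0.5858 0.0354 0.08  ] [0.586 0.036 0.075]
brass 282 [347.6 227.2] [ 0.5452 -0.2564  0.08  ] [ 0.547 -0.26   0.053]
brass 1309 [437.3 250.3] [ 0.49   -0.4583  0.08  ] [ 0.491 -0.47   0.04 ]
brass 9 [151. 226.] [0.554  0.1956 0.08  ] [0.559 0.212 0.017]
brass 11 [102.6 232.9] [0.5394 0.3079 0.08  ] [0.543 0.33  0.019]
brass 62 [316.7 295. ] [ 0.3926 -0.1826  0.08  ] [ 0.391 -0.184  0.051]
brass 57 [330.3 300.7] [ 0.3796 -0.2131  0.08  ] [ 0.377 -0.216  0.046]
blue 246 [226.6 112.5] [0.8256 0.0225 0.06  ] [0.824 0.022 0.064]
blue 219 [223.1 182.4] [0.6564 0.0312 0.06  ] [0.656 0.031 0.062]
blue 3823 [127.3 223.6] [0.5619 0.2571 0.06  ] [0.566 0.273 0.011]
```

```bash
cat >> h.py <<'E'
def yawof(st): 
    m=R.from_rotvec(st['tool_rot']).as_matrix();return np.arctan2(m[1,0],m[0,0])
def go(x,y,z,yaw=None,step=.19,n=None):
    "print, per call, the scaled final row to reach the world TCP pose"
    st=r.state();p=np.array(st['position']);w=yawof(st);yaw=w if yaw is None else yaw
    q=np.array([x,y,z]);n=n or max(1,int(np.ceil(max(np.linalg.norm(q-p)/step,abs(yaw-w)/.58))))
    print('at',p.round(4),'yaw',round(w,4),'F',np.round(st['ft_force'],1),'t',st['time'],'wid',round(st['gripper_width'],4),'tilt',R.from_rotvec(st['tool_rot']).as_matrix()[:,2].round(4))
    for i in range(n):
        a=w+(yaw-w)*i/n;d=(q-p)/n
        s=[d[0]*np.cos(a)+d[1]*np.sin(a),d[0]*np.sin(a)-d[1]*np.cos(a),-d[2]]
        print('x %.4f y %.4f z %.4f yaw %.4f'%(*(np.array(s)/.5),-(yaw-w)/n/2/np.pi))
E
python3 -c "
from h import *
go(.450,-.231,.16,-.424)"
```

```text
at [ 0.2292 -0.6075  0.2302] yaw 0.3609 F [-0.6  0.5 -0.4] t 0.15 wid 0.085 tilt [-8.0e-04  1.9e-03 -1.0e+00]
x 0.2263 y -0.1828 z 0.0468 yaw 0.0416
x 0.1713 y -0.2352 z 0.0468 yaw 0.0416
x 0.1047 y -0.2715 z 0.0468 yaw 0.0416
```

Request:
move_arm([
  {"x":0.226,"y":-0.183,"z":0.047,"yaw":0.0416},
  {"x":0.226,"y":-0.183,"z":0.047,"yaw":0.0416},
  {"x":0.226,"y":-0.183,"z":0.047,"yaw":0.0416},
  {"x":0.226,"y":-0.183,"z":0.047,"yaw":0.0416},
  {"x":0.226,"y":-0.183,"z":0.047,"yaw":0.0416},
])

```text
time: 0.57
position: [0.3077, -0.4751, 0.206]
tool_rot: [-3.13, -0.173, -0.001]
ft_force: [0.1, 0.0, -0.8]
gripper_width: 0.0856
gripper_force: 0.0
```

Request:
move_arm([
  {"x":0.171,"y":-0.235,"z":0.047,"yaw":0.0416},
  {"x":0.171,"y":-0.235,"z":0.047,"yaw":0.0416},
  {"x":0.171,"y":-0.235,"z":0.047,"yaw":0.0416},
  {"x":0.171,"y":-0.235,"z":0.047,"yaw":0.0416},
  {"x":0.171,"y":-0.235,"z":0.047,"yaw":0.0416},
])

```text
time: 0.98
position: [0.38, -0.3499, 0.183]
tool_rot: [-3.128, 0.237, 0.001]
ft_force: [0.3, 0.6, -0.9]
gripper_width: 0.0856
gripper_force: 0.0
```

Request:
move_arm([
  {"x":0.105,"y":-0.271,"z":0.047,"yaw":0.0416},
  {"x":0.105,"y":-0.271,"z":0.047,"yaw":0.0416},
  {"x":0.105,"y":-0.271,"z":0.047,"yaw":0.0416},
  {"x":0.105,"y":-0.271,"z":0.047,"yaw":0.0416},
  {"x":0.105,"y":-0.271,"z":0.047,"yaw":0.0416},
])

```text
time: 1.4
position: [0.4535, -0.2243, 0.1599]
tool_rot: [-3.071, 0.641, 0.0]
ft_force: [0.5, 0.5, -0.6]
gripper_width: 0.0854
gripper_force: 0.0
```

```bash
python3 -c "
from h import *
go(.450,-.231,.16,-.424)
im,d,C=shot('wrist','w1.png');np.savez('w1.npz',im=im,d=d,T=C[2])
print(r.state()['joint_pos'].round(2))"
```

```text
at [ 0.4535 -0.2243  0.1599] yaw -0.4118 F [ 0.5  0.5 -0.6] t 1.4 wid 0.0854 tilt [ 9.0e-04  4.4e-03 -1.0e+00]
x -0.0010 y 0.0150 z -0.0001 yaw 0.0019
[ 0.5   0.2  -0.13  2.    0.03  0.94 -1.62]
```

View pics/w1.png

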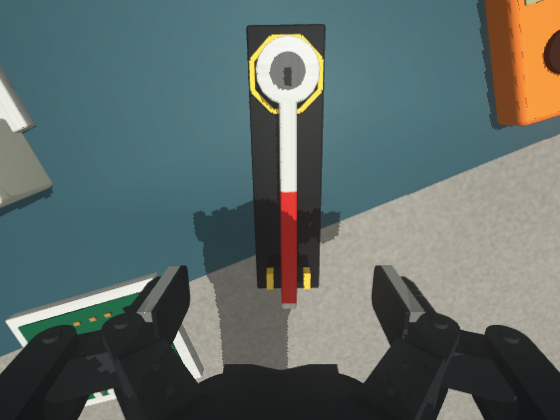

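The wrist view shows the head ring at about (288,70) and the handle running down the picture to (289,305) between the yellow cheeks. It is clear of the open fingers.

```bash
cat > wr.py <<'E'
from h import *
import sys
z=np.load(sys.argv[1]);im=z['im'];K,k1,_=cam('wrist');C=(K,k1,z['T']);hsv=cv2.cvtColor(im,cv2.COLOR_RGB2HSV)
H,S,V=[hsv[...,i].astype(int) for i in range(3)]
zt=float(sys.argv[2]) if len(sys.argv)>2 else .051
white=((S<45)&(V>170)).astype(np.uint8)
n,l,s,c=cv2.connectedComponentsWithStats(white)
i=max((i for i in range(1,n) if abs(c[i][0]-285)<40),key=lambda i:s[i,4]);m=l==i;print('white',s[i],c[i])
red=((H<8)|(H>172))&(S>140)&(V>60)
n2,l2,s2,c2=cv2.connectedComponentsWithStats(red.astype(np.uint8));j=1+np.argmax(s2[1:,4]);red=l2==j;print('red',s2[j])
# outer head circle: white pixels in the head rows
rows=np.where(m.sum(1)>35)[0];ys,xs=np.where(m);k=(ys<=rows.max())
P=onplane(C,np.c_[xs,ys][k],zt);(cx,cy),rad=cv2.minEnclosingCircle((P[:,:2]*1000).astype(np.float32))
print('head',cx/1000,cy/1000,'diam mm',2*rad)
# handle centre line
pts=[]
h=m|red
for y in range(rows.max()+12,s2[j][1]+s2[j][3]-12,3):
    q=np.where(h[y])[0]
    if len(q):pts.append(((q.min()+q.max())/2,y,len(q)))
pts=np.array(pts);L=onplane(C,pts[:,:2],zt);vx,vy,x0,y0=cv2.fitLine(L[:,:2].astype(np.float32),cv2.DIST_HUBER,0,.001,.001).ravel()
if vx<0:vx,vy=-vx,-vy
print('handle yaw',np.arctan2(vy,vx),'via',x0,y0,'offset of head from line mm',1000*((cx/1000-x0)*-vy+(cy/1000-y0)*vx))
t=(cx/1000-x0)*vx+(cy/1000-y0)*vy;hx,hy=x0+vx*t,y0+vy*t
e=onplane(C,[[pts[-1,0],s2[j][1]+s2[j][3]-1]],zt)[0]
print('axis on line',hx,hy,'grip',hx-.105*vx,hy-.105*vy,'tail dist',np.hypot(e[0]-hx,e[1]-hy))
E
python3 wr.py w1.npz
```

```text
white [ 256   36   64  156 3782] [287.77075621  99.38630354]
red [ 280  192   17  111 1782]
head 0.5463153686523438 -0.2716982727050781 diam mm 46.60220718383789
handle yaw -0.4011872 via 0.45658496 -0.23390914 offset of head from line mm 0.25217608
axis on line 0.5462169 -0.27193043 grip 0.44955412 -0.2309267 tail dist 0.19630149708342284
```

```bash
python3 -c "
from h import *
go(.4496,-.231,.024,-.401)"
```

```text
at [ 0.4517 -0.2282  0.1603] yaw -0.4151 F [ 0.1 -1.2 -0.2] t 1.45 wid 0.0854 tilt [-2.0e-04  1.7e-03 -1.0e+00]
x -0.0017 y 0.0069 z 0.2725 yaw -0.0022
```

Request:
move_arm([
  {"x":0,"y":0,"z":0.05,"yaw":0},
  {"x":0,"y":0,"z":0.1,"yaw":0},
  {"x":0,"y":0,"z":0.1,"yaw":0},
  {"x":0,"y":0,"z":0.1,"yaw":0},
  {"x":0,"y":0,"z":0.1,"yaw":0},
])

```text
time: 1.87
position: [0.45, -0.2337, 0.1117]
tool_rot: [3.07, -0.663, 0.002]
ft_force: [1.2, 0.1, 0.5]
gripper_width: 0.0856
gripper_force: 0.0
```

```bash
python3 -c "
from h import *
go(.4496,-.231,.024,-.401)
im,d,C=shot('wrist','w2.png');np.savez('w2.npz',im=im,d=d,T=C[2])"; python3 wr.py w2.npz
```

```text
at [ 0.45   -0.2337  0.1117] yaw -0.4254 F [1.2 0.1 0.5] t 1.8667 wid 0.0856 tilt [ 8.e-04 -1.e-03 -1.e+00]
x -0.0030 y -0.0045 z 0.1753 yaw -0.0039
white [ 230   19   79  192 5779] [270.5012978   96.67779893]
red [ 264  210   24  131 2521]
head 0.546322265625 -0.2718421630859375 diam mm 46.64719772338867
handle yaw -0.39876914 via 0.45626888 -0.23387171 offset of head from line mm -0.024937093
axis on line 0.546332 -0.27181917 grip 0.44957036 -0.23104933 tail dist 0.19693956714397004
```

Request:
move_arm([
  {"x":-0.003,"y":-0.005,"z":0.05,"yaw":-0.004},
  {"x":-0.003,"y":-0.005,"z":0.1,"yaw":-0.004},
  {"x":-0.003,"y":-0.005,"z":0.15,"yaw":-0.004},
  {"x":-0.003,"y":-0.005,"z":0.175,"yaw":-0.004},
  {"x":-0.003,"y":-0.005,"z":0.175,"yaw":-0.004},
])

```text
time: 2.33
position: [0.4482, -0.2289, 0.0219]
tool_rot: [-3.079, 0.622, 0.005]
ft_force: [-0.6, 0.0, -0.3]
gripper_width: 0.0856
gripper_force: 0.0
```

Request:
move_arm([
  {"x":0,"y":0,"z":0},
  {"x":0,"y":0,"z":0},
  {"x":0,"y":0,"z":0},
  {"x":0,"y":0,"z":0},
  {"x":0,"y":0,"z":0},
])

```text
validation failed for argument at $.pl...
```

```bash
python3 -c "
from h import *
go(.4496,-.231,.024,-.400)"
```

```text
at [ 0.4482 -0.2289  0.0219] yaw -0.3986 F [-0.6  0.  -0.3] t 2.3333 wid 0.0856 tilt [-0.0033  0.0013 -1.    ]
x 0.0042 y 0.0028 z -0.0042 yaw 0.0002
```

Request:
move_arm([
  {"x":0.003,"y":0.002,"z":-0.003,"yaw":0},
  {"x":0.003,"y":0.002,"z":-0.003,"yaw":0},
  {"x":0.003,"y":0.002,"z":-0.003,"yaw":0},
  {"x":0.003,"y":0.002,"z":-0.003,"yaw":0},
  {"x":0.003,"y":0.002,"z":-0.003,"yaw":0},
])

```text
time: 2.75
position: [0.4515, -0.231, 0.0259]
tool_rot: [3.079, -0.621, 0.004]
ft_force: [-0.1, -0.7, -0.2]
gripper_width: 0.0853
gripper_force: 0.0
```

```bash
python3 -c "
from h import *
go(.4496,-.231,.024,-.400)"
```

```text
at [ 0.4515 -0.231   0.0259] yaw -0.3982 F [-0.1 -0.7 -0.2] t 2.75 wid 0.0853 tilt [ 0.0021 -0.001  -1.    ]
x -0.0036 y 0.0014 z 0.0039 yaw 0.0003
```

Request:
move_arm([
  {"x":0,"y":0,"z":0,"yaw":0},
  {"x":0,"y":0,"z":0,"yaw":0},
  {"x":0,"y":0,"z":0,"yaw":0},
  {"x":0,"y":0,"z":0,"yaw":0},
  {"x":0,"y":0,"z":0,"yaw":0},
], claw=-1)

```text
time: 3.17
position: [0.4505, -0.2305, 0.0247]
tool_rot: [-3.08, 0.621, 0.0]
ft_force: [-1.0, -0.6, -0.3]
gripper_width: 0.0258
gripper_force: 0.0
```

Request:
move_arm([
  {"x":0,"y":0,"z":0,"yaw":0},
  {"x":0,"y":0,"z":0,"yaw":0},
  {"x":0,"y":0,"z":0,"yaw":0},
  {"x":0,"y":0,"z":0,"yaw":0},
  {"x":0,"y":0,"z":0,"yaw":0},
])

```text
time: 3.58
position: [0.4507, -0.2305, 0.0249]
tool_rot: [-3.08, 0.621, -0.0]
ft_force: [-0.7, 0.8, 1.5]
gripper_width: 0.0127
gripper_force: 58.9
```

```bash
python3 -c "
from h import *
go(.4496,-.231,.174,-.400)
im,d,C=shot('wrist');np.savez('w3.npz',im=im,d=d,T=C[2])"; python3 wr.py w3.npz
```

```text
at [ 0.4507 -0.2305  0.0249] yaw -0.398 F [-0.7  0.8  1.5] t 3.5833 wid 0.0127 tilt [ 0.  0. -1.]
x -0.0016 y 0.0017 z -0.2983 yaw 0.0003
white [  209     0   143   261 12455] [280.45074267 105.57013248]
red [ 264  273   33   97 2904]
head 0.536248779296875 -0.2681433715820313 diam mm 55.86601257324219
handle yaw -0.39636037 via 0.4765627 -0.24309224 offset of head from line mm -0.06636791
axis on line 0.53627443 -0.26808217 grip 0.43941486 -0.22754551 tail dist 0.12978298852388467
```

Request:
move_arm([
  {"x":0,"y":0,"z":-0.02,"yaw":0},
  {"x":0,"y":0,"z":-0.06,"yaw":0},
  {"x":0,"y":0,"z":-0.12,"yaw":0},
  {"x":0,"y":0,"z":-0.18,"yaw":0},
  {"x":0,"y":0,"z":-0.24,"yaw":0},
])

```text
time: 4.05
position: [0.4489, -0.2299, 0.1451]
tool_rot: [-3.079, 0.622, 0.005]
ft_force: [0.5, -0.7, -3.3]
gripper_width: 0.013
gripper_force: 58.6
```

Request:
move_arm([
  {"x":0,"y":0,"z":-0.06,"yaw":0},
  {"x":0,"y":0,"z":-0.1,"yaw":0},
  {"x":0,"y":0,"z":-0.1,"yaw":0},
  {"x":0,"y":0,"z":-0.1,"yaw":0},
  {"x":0,"y":0,"z":-0.1,"yaw":0},
])

```text
time: 4.47
position: [0.4487, -0.2298, 0.1927]
tool_rot: [-3.079, 0.621, 0.007]
ft_force: [-0.3, 0.1, -3.5]
gripper_width: 0.0128
gripper_force: 58.6
```

```bash
python3 -c "
from h import *
go(.53,-.03,.19,0)
print(r.state()['torque'])"
```

```text
at [ 0.4487 -0.2298  0.1927] yaw -0.3983 F [-0.3  0.1 -3.5] t 4.4667 wid 0.0128 tilt [-0.004   0.0017 -1.    ]
x -0.0025 y -0.2157 z 0.0027 yaw -0.0317
x 0.0402 y -0.2120 z 0.0027 yaw -0.0317
[ 0.07066965  0.15720493 -0.05761411]
```

Request:
move_arm([
  {"x":-0.001,"y":-0.044,"z":0,"yaw":-0.0064},
  {"x":-0.002,"y":-0.087,"z":0,"yaw":-0.0128},
  {"x":-0.002,"y":-0.13,"z":0,"yaw":-0.0192},
  {"x":-0.002,"y":-0.173,"z":0,"yaw":-0.0256},
  {"x":-0.002,"y":-0.216,"z":0,"yaw":-0.032},
])

```text
time: 4.88
position: [0.492, -0.1273, 0.1939]
tool_rot: [-3.126, 0.299, 0.002]
ft_force: [0.8, 0.3, -3.2]
gripper_width: 0.0127
gripper_force: 58.7
```

Request:
move_arm([
  {"x":0.01,"y":-0.053,"z":0,"yaw":-0.008},
  {"x":0.02,"y":-0.106,"z":0,"yaw":-0.016},
  {"x":0.03,"y":-0.159,"z":0,"yaw":-0.024},
  {"x":0.04,"y":-0.212,"z":0,"yaw":-0.032},
  {"x":0.04,"y":-0.212,"z":0,"yaw":-0.032},
])

```text
time: 5.3
position: [0.5344, -0.0198, 0.1952]
tool_rot: [-3.135, -0.031, -0.005]
ft_force: [0.4, 0.9, -4.3]
gripper_width: 0.0128
gripper_force: 58.9
```

Request:
move_arm([
  {"x":0,"y":0,"z":0,"yaw":0},
  {"x":0,"y":0,"z":0,"yaw":0},
  {"x":0,"y":0,"z":0,"yaw":0},
  {"x":0,"y":0,"z":0,"yaw":0},
  {"x":0,"y":0,"z":0,"yaw":0},
])

```text
time: 5.72
position: [0.5316, -0.0318, 0.1946]
tool_rot: [3.141, 0.003, -0.001]
ft_force: [0.1, -0.7, -3.7]
gripper_width: 0.0133
gripper_force: 58.9
```

```bash
python3 -c "
from h import *
go(.53,-.03,.19,0)
im,d,C=shot('wrist','w4.png');np.savez('w4.npz',im=im,d=d,T=C[2])"
```

```text
at [ 0.5316 -0.0318  0.1946] yaw 0.002 F [ 0.1 -0.7 -3.7] t 5.7167 wid 0.0133 tilt [-4.e-04 -4.e-04 -1.e+00]
x -0.0033 y -0.0035 z 0.0093 yaw 0.0003
```

View pics/w4.png

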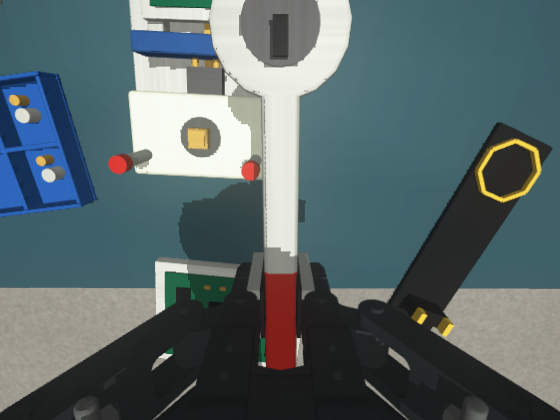

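The brass shaft is at about (197,139) on the gearbox, with caps at (121,163) and (250,171), and the wrench head ring is centred near (281,22). The shaft's flats look nearly square to the fixture.

```bash
cat > sh.py <<'E'
from h import *
import sys
z=np.load(sys.argv[1]);im=z['im'];K,k1,_=cam('wrist');C=(K,k1,z['T']);hsv=cv2.cvtColor(im,cv2.COLOR_RGB2HSV)
H,S,V=[hsv[...,i].astype(int) for i in range(3)]
x0,x1,y0,y1=175,225,115,165
m=np.zeros(H.shape,np.uint8);m[y0:y1,x0:x1]=((H>12)&(H<32)&(S>80))[y0:y1,x0:x1]
cv2.imwrite('pics/crop.png',cv2.resize(im[y0-10:y1+10,x0-10:x1+10,::-1],None,fx=8,fy=8,interpolation=cv2.INTER_NEAREST))
c=max(cv2.findContours(m,cv2.RETR_EXTERNAL,cv2.CHAIN_APPROX_NONE)[0],key=cv2.contourArea)
for zt in(.069,.075,.080):
    P=onplane(C,c[:,0],zt);(a,b),(w,h),an=cv2.minAreaRect((P[:,:2]*1000).astype(np.float32));print(zt,a,b,w,h,an,np.radians((an+45)%90-45))
bright=m.astype(bool);print('V levels',np.percentile(V[bright],[5,25,50,75,95]))
red=(((H<8)|(H>172))&(S>140)&(V>90)).astype(np.uint8);red[:,262:]=0;red[200:]=0
n,l,s,cc=cv2.connectedComponentsWithStats(red)
q=[onplane(C,cc[i],.114)[0] for i in range(1,n) if s[i,4]>60];print(np.round(q,4))
if len(q)==2:
    d=q[0]-q[1] if q[0][1]>q[1][1] else q[1]-q[0];yaw=np.arctan2(-d[0],d[1]);mid=(q[0]+q[1])/2;print('fix yaw',yaw,'spacing',np.hypot(*d[:2]),'axis',mid[:2]+.017*np.array([np.cos(yaw),np.sin(yaw)]))
# head ring
st=r.state();zt=st['position'][2]+.0265
w=((S<45)&(V>170)).astype(np.uint8);w[:,:205]=0;w[100:]=0
ys,xs=np.where(w);k=[]
for y in range(0,85,3):
    t=np.where(w[y])[0]
    if len(t):k+= [(t.min(),y),(t.max(),y)]
P=onplane(C,k,zt)[:,:2]*1000
A=np.c_[2*P,np.ones(len(P))];keep=np.ones(len(P),bool)
for _ in range(4):
    s_=np.linalg.lstsq(A[keep],(P[keep]**2).sum(1),rcond=None)[0];R0=np.sqrt(s_[2]+s_[0]**2+s_[1]**2);e=np.hypot(*(P-s_[:2]).T)-R0;keep=abs(e)<1.0
print('head',s_[:2],'R',R0,keep.sum(),len(P)); p=st['position'];a=yawof(st);d=s_[:2]/1000-p[:2];print('c tool',d[0]*np.cos(a)+d[1]*np.sin(a),d[0]*np.sin(a)-d[1]*np.cos(a))
E
python3 sh.py w4.npz
```

```text
0.069 585.05224609375 34.555335998535156 16.3060302734375 18.583538055419922 0.0374462828040123 0.000653560927562949
0.075 585.5875854492188 33.03398513793945 15.940561294555664 18.16705894470215 0.037538692355155945 0.0006551737784906958
0.08 586.0337524414062 31.766189575195312 15.636002540588379 17.819961547851562 0.037488844245672226 0.0006543037648543103
V levels [114.   191.25 229.   231.   233.  ]
[[ 0.5715  0.0802  0.114 ]
 [ 0.5663 -0.0118  0.114 ]]
fix yaw -0.05626668648299606 spacing 0.0921142566183599 axis [0.58588012 0.03323786]
head [634.83046426 -33.3105141 ] R 22.66721480141154 51 58
c tool 0.10311974063965884 0.001886360501360449
```

View pics/crop.png

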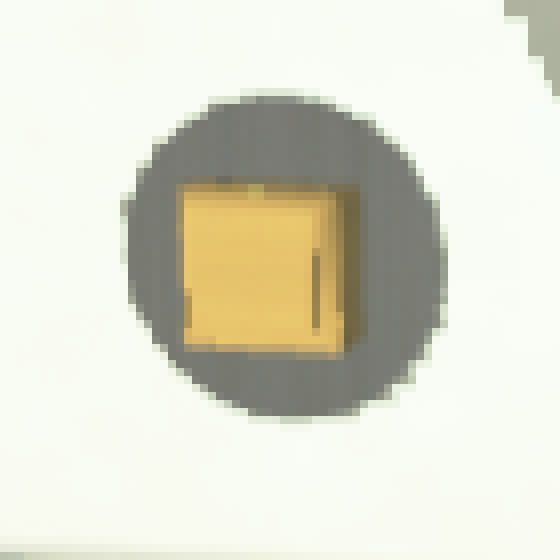

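```bash
python3 - <<'E'
from h import *
z=np.load('w4.npz');K,k1,_=cam('wrist');C=(K,k1,z['T']);d=z['d']
def P(u,v):
    D=np.median(d[v-1:v+2,u-1:u+2]);w,o=rays(C,[u,v]);return (o+w[0]*D).round(4)
print('head ring');[print(P(u,v)) for u,v in((281,78),(230,20),(335,20),(281,12))]
print('handle');[print(P(u,v)) for u,v in((281,110),(281,150),(281,200),(281,240))]
print('gearbox',P(150,110),P(230,110),'disc',P(187,138),'shaft',P(196,138))
print('disc ctr',onplane(C,[200.7,136.9],.064),onplane(C,[200.7,136.9],.0655),'top',onplane(C,[196.1,138.4],.079))
z1=np.load('w1.npz');C=(K,k1,z1['T']);d=z1['d']
print('in rest: ring/handle',P(262,70),P(313,70),P(288,40),P(288,130),P(289,200),P(289,280))
E
```

```text
head ring
[ 0.6188 -0.0336  0.2203]
[ 0.6365 -0.0169  0.2198]
[ 0.6365 -0.0513  0.2197]
[ 0.6383 -0.0336  0.2218]
handle
[ 0.6083 -0.0336  0.2198]
[ 0.5942 -0.0337  0.2193]
[ 0.5751 -0.0337  0.2197]
[ 0.5586 -0.0337  0.22  ]
gearbox [0.6073 0.0743 0.0634] [0.6074 0.0081 0.0633] disc [0.5847 0.0454 0.0642] shaft [0.5861 0.0338 0.0796]
disc ctr [[0.585597  0.0338118 0.064    ]] [[0.58572541 0.03344252 0.0655    ]] top [[0.58570186 0.03388931 0.079     ]]
in rest: ring/handle [ 0.5543 -0.2549  0.0505] [ 0.5393 -0.2891  0.0507] [ 0.5649 -0.2801  0.0507] [ 0.5073 -0.2554  0.0506] [ 0.4551 -0.234   0.0507] [ 0.3861 -0.2045  0.0505]
```

```bash
python3 -c "
from h import *
go(.4821,.0386,.16,-.03)"
```

```text
at [ 0.5317 -0.0316  0.1948] yaw 0.0021 F [ 0.8 -0.3 -4.2] t 5.7667 wid 0.0133 tilt [-2.e-04 -3.e-04 -1.e+00]
x -0.0989 y -0.1407 z 0.0695 yaw 0.0051
```

Request:
move_arm([
  {"x":-0.033,"y":-0.047,"z":0.02,"yaw":0.002},
  {"x":-0.066,"y":-0.094,"z":0.04,"yaw":0.004},
  {"x":-0.099,"y":-0.141,"z":0.06,"yaw":0.005},
  {"x":-0.099,"y":-0.141,"z":0.069,"yaw":0.005},
  {"x":-0.099,"y":-0.141,"z":0.069,"yaw":0.005},
])

```text
time: 6.18
position: [0.4798, 0.041, 0.159]
tool_rot: [3.141, -0.037, -0.005]
ft_force: [-0.3, -1.0, -3.9]
gripper_width: 0.0128
gripper_force: 59.0
```

Request:
move_arm([
  {"x":0,"y":0,"z":0,"yaw":0},
  {"x":0,"y":0,"z":0,"yaw":0},
  {"x":0,"y":0,"z":0,"yaw":0},
  {"x":0,"y":0,"z":0,"yaw":0},
  {"x":0,"y":0,"z":0,"yaw":0},
])

```text
time: 6.6
position: [0.4829, 0.039, 0.1607]
tool_rot: [-3.141, 0.046, -0.001]
ft_force: [0.6, -0.7, -3.0]
gripper_width: 0.0128
gripper_force: 59.0
```

```bash
python3 -c "
from h import *
go(.4821,.0386,.105,-.03)"
```

```text
at [0.4829 0.039  0.1607] yaw -0.029 F [ 0.6 -0.7 -3. ] t 6.6 wid 0.0128 tilt [ 1.e-03  1.e-04 -1.e+00]
x -0.0015 y 0.0009 z 0.1114 yaw 0.0002
```

Request:
move_arm([
  {"x":-0.001,"y":0.001,"z":0.05,"yaw":0},
  {"x":-0.001,"y":0.001,"z":0.09,"yaw":0},
  {"x":-0.001,"y":0.001,"z":0.111,"yaw":0},
  {"x":-0.001,"y":0.001,"z":0.111,"yaw":0},
  {"x":-0.001,"y":0.001,"z":0.111,"yaw":0},
])

```text
time: 7.02
position: [0.4814, 0.0391, 0.1045]
tool_rot: [-3.141, 0.043, 0.002]
ft_force: [0.3, -0.0, -2.9]
gripper_width: 0.013
gripper_force: 58.9
```

Request:
move_arm([
  {"x":0,"y":0,"z":0.005,"yaw":0},
  {"x":0,"y":0,"z":0.012,"yaw":0},
  {"x":0,"y":0,"z":0.02,"yaw":0},
  {"x":0,"y":0,"z":0.026,"yaw":0},
  {"x":0,"y":0,"z":0.032,"yaw":0},
])

```text
time: 7.43
position: [0.4818, 0.0392, 0.0888]
tool_rot: [3.141, -0.043, 0.001]
ft_force: [-0.1, 0.0, -3.1]
gripper_width: 0.013
gripper_force: 58.9
```

```bash
python3 -c "
from h import *
go(.4821,.0386,.081,-.03)"
```

```text
at [0.4818 0.0392 0.0888] yaw -0.0275 F [-0.1  0.  -3.1] t 7.4333 wid 0.013 tilt [ 4.e-04 -0.e+00 -1.e+00]
x 0.0006 y 0.0012 z 0.0155 yaw 0.0004
```

Request:
move_arm([
  {"x":0,"y":0.001,"z":0.004,"yaw":0},
  {"x":0,"y":0.001,"z":0.008,"yaw":0},
  {"x":0,"y":0.001,"z":0.011,"yaw":0},
  {"x":0,"y":0.001,"z":0.014,"yaw":0},
  {"x":0,"y":0.001,"z":0.014,"yaw":0},
])

```text
time: 7.85
position: [0.4814, 0.0387, 0.0815]
tool_rot: [-3.141, 0.043, 0.001]
ft_force: [0.0, -0.9, -3.8]
gripper_width: 0.0125
gripper_force: 58.9
```

Request:
move_arm([
  {"x":0,"y":0,"z":0,"yaw":0},
  {"x":0,"y":0,"z":0,"yaw":0},
  {"x":0,"y":0,"z":0,"yaw":0},
  {"x":0,"y":0,"z":0,"yaw":0},
  {"x":0,"y":0,"z":0,"yaw":0},
])

```text
time: 8.27
position: [0.4817, 0.0387, 0.0819]
tool_rot: [-3.141, 0.043, -0.0]
ft_force: [1.0, 0.3, -4.2]
gripper_width: 0.013
gripper_force: 58.9
```

```bash
cat > tq.py <<'E'
from h import *
S=np.array([.5857,.0355])
def tq():
    st=r.state();p=st['position'][:2];F=st['ft_force'];d=p-S
    print('t %.2f yaw %.3f rad %.4f z %.4f F %s Mz %.3f  Taxis %.3f'%(st['time'],yawof(st),np.hypot(*d),st['position'][2],np.round(F,1),st['torque'][2],st['torque'][2]+d[0]*F[1]-d[1]*F[0]))
if __name__=='__main__':
    tq();a=yawof(r.state());t=S-.1036*np.array([np.cos(a),np.sin(a)]);go(t[0],t[1],.081)
E
python3 tq.py
```

```text
t 8.27 yaw -0.027 rad 0.1040 z 0.0819 F [ 1.   0.3 -4.2] Mz 0.015  Taxis -0.023
at [0.4817 0.0387 0.0819] yaw -0.0274 F [ 1.   0.3 -4.2] t 8.2667 wid 0.013 tilt [ 2.e-04  0.e+00 -1.e+00]
x 0.0009 y 0.0008 z 0.0018 yaw -0.0000
```

Request:
move_arm([
  {"x":0.0007,"y":-0.0166,"z":0.002,"yaw":0.0127},
  {"x":0.0027,"y":-0.0331,"z":0.002,"yaw":0.0255},
  {"x":0.006,"y":-0.0494,"z":0.002,"yaw":0.0382},
  {"x":0.0106,"y":-0.0654,"z":0.002,"yaw":0.0509},
  {"x":0.0164,"y":-0.081,"z":0.002,"yaw":0.0637},
])

```text
time: 8.68
position: [0.4908, 0.0789, 0.0809]
tool_rot: [3.068, -0.672, -0.0]
ft_force: [-0.2, -1.0, -2.2]
gripper_width: 0.0129
gripper_force: 59.2
```

```bash
python3 tq.py
```

```text
t 8.68 yaw -0.431 rad 0.1044 z 0.0809 F [-0.2 -1.  -2.2] Mz 0.168  Taxis 0.274
at [0.4908 0.0789 0.0809] yaw -0.431 F [-0.2 -1.  -2.2] t 8.6833 wid 0.0129 tilt [-5.e-04 -9.e-04 -1.e+00]
x 0.0016 y -0.0005 z -0.0002 yaw -0.0000
```

Request:
move_arm([
  {"x":0.0007,"y":-0.0166,"z":0,"yaw":0.0127},
  {"x":0.0027,"y":-0.0331,"z":0,"yaw":0.0255},
  {"x":0.006,"y":-0.0494,"z":0,"yaw":0.0382},
  {"x":0.0106,"y":-0.0654,"z":0,"yaw":0.0509},
  {"x":0.0164,"y":-0.081,"z":0,"yaw":0.0637},
])

```text
time: 9.1
position: [0.5145, 0.112, 0.0808]
tool_rot: [2.873, -1.266, -0.001]
ft_force: [-2.2, -1.5, -1.4]
gripper_width: 0.0131
gripper_force: 59.3
```

```bash
python3 tq.py
```

```text
t 9.10 yaw -0.830 rad 0.1045 z 0.0808 F [-2.2 -1.5 -1.4] Mz 0.319  Taxis 0.601
at [0.5145 0.112  0.0808] yaw -0.83 F [-2.2 -1.5 -1.4] t 9.1 wid 0.0131 tilt [-0.0017 -0.0018 -1.    ]
x 0.0018 y -0.0017 z -0.0004 yaw -0.0000
```

Request:
move_arm([
  {"x":0.0013,"y":0.0228,"z":0,"yaw":-0.0175},
  {"x":0.005,"y":0.0454,"z":0,"yaw":-0.035},
  {"x":0.0112,"y":0.0674,"z":0,"yaw":-0.0525},
  {"x":0.0198,"y":0.0886,"z":0,"yaw":-0.07},
  {"x":0.0307,"y":0.1087,"z":0,"yaw":-0.0875},
])

```text
time: 9.52
position: [0.4852, 0.0642, 0.081]
tool_rot: [-3.113, 0.426, -0.0]
ft_force: [0.8, -0.9, -3.7]
gripper_width: 0.0128
gripper_force: 59.2
```

```bash
python3 tq.py
```

```text
t 9.52 yaw -0.272 rad 0.1045 z 0.0810 F [ 0.8 -0.9 -3.7] Mz -0.078  Taxis -0.007
at [0.4852 0.0642 0.081 ] yaw -0.2722 F [ 0.8 -0.9 -3.7] t 9.5167 wid 0.0128 tilt [ 2.e-04 -0.e+00 -1.e+00]
x 0.0018 y 0.0012 z -0.0001 yaw -0.0000
```

Request:
move_arm([
  {"x":0.0013,"y":0.0228,"z":0,"yaw":-0.0175},
  {"x":0.005,"y":0.0454,"z":0,"yaw":-0.035},
  {"x":0.0112,"y":0.0674,"z":0,"yaw":-0.0525},
  {"x":0.0198,"y":0.0886,"z":0,"yaw":-0.07},
  {"x":0.0307,"y":0.1087,"z":0,"yaw":-0.0875},
])

```text
time: 9.93
position: [0.4854, 0.0079, 0.081]
tool_rot: [-3.111, -0.433, -0.001]
ft_force: [0.4, -0.1, -2.5]
gripper_width: 0.0128
gripper_force: 59.2
```

```bash
python3 tq.py
```

```text
t 9.93 yaw 0.277 rad 0.1040 z 0.0810 F [ 0.4 -0.1 -2.5] Mz -0.182  Taxis -0.159
at [0.4854 0.0079 0.081 ] yaw 0.2769 F [ 0.4 -0.1 -2.5] t 9.9333 wid 0.0128 tilt [ 5.e-04  8.e-04 -1.e+00]
x 0.0008 y 0.0018 z 0.0001 yaw -0.0000
```

Request:
move_arm([
  {"x":0.0013,"y":0.0228,"z":0,"yaw":-0.0175},
  {"x":0.005,"y":0.0454,"z":0,"yaw":-0.035},
  {"x":0.0112,"y":0.0674,"z":0,"yaw":-0.0525},
  {"x":0.0198,"y":0.0886,"z":0,"yaw":-0.07},
  {"x":0.0307,"y":0.1087,"z":0,"yaw":-0.0875},
])

```text
time: 10.35
position: [0.5153, -0.0405, 0.081]
tool_rot: [-2.877, -1.262, -0.002]
ft_force: [0.4, 1.6, -2.9]
gripper_width: 0.0131
gripper_force: 59.2
```

```bash
python3 tq.py;  python3 -c "
from h import *
im,d,C=shot('top','t2.png');np.savez('t2.npz',im=im,d=d)"
```

```text
t 10.35 yaw 0.827 rad 0.1036 z 0.0810 F [ 0.4  1.6 -2.9] Mz 0.008  Taxis -0.073
at [ 0.5153 -0.0405  0.081 ] yaw 0.8271 F [ 0.4  1.6 -2.9] t 10.35 wid 0.0131 tilt [ 9.e-04  4.e-04 -1.e+00]
x 0.0000 y 0.0007 z 0.0000 yaw -0.0000
```

```bash
cat > jaw.py <<'E'
from h import *
import sys
C=cam('top');u=np.array([np.cos(-.055),np.sin(-.055)]);S=np.array([.5857,.0355])
for f in sys.argv[1:]:
    im=np.load(f)['im'];hsv=cv2.cvtColor(im,cv2.COLOR_RGB2HSV);H,S_,V=[hsv[...,i].astype(int) for i in range(3)]
    m=((H>100)&(H<125)&(S_>140)&(V>60)).astype(np.uint8);m[:,:185]=0;m[:,265:]=0
    n,l,s,c=cv2.connectedComponentsWithStats(m)
    g=((H>50)&(H<90)&(S_>120)&(V>50)).astype(np.uint8);g[:,:185]=0;g[:,265:]=0;g[200:]=0
    w=((S_<40)&(V>150)).astype(np.uint8)
    for i in range(1,n):
        if s[i,4]>40:
            ys,xs=np.where(l==i);P=onplane(C,np.c_[xs,ys],.06)[:,:2];t=(P-S)@u
            print(f,'blue',s[i],'along mm',(np.median(t)*1000).round(1),np.percentile(t*1000,[3,97]).round(1))
    ys,xs=np.where(g);P=onplane(C,np.c_[xs,ys],.045)[:,:2];t=(P-S)@u;print('green',len(t),np.percentile(t*1000,[2,50,98]).round(1))
E
python3 jaw.py top0.npz t2.npz
```

```text
top0.npz blue [205 109  45   8 246] along mm 240.0 [233.1 248.5]
top0.npz blue [202 179  43   7 219] along mm 70.8 [65.3 76.5]
green 913 [106.9 158.2 208.4]
t2.npz blue [205 109  45   8 245] along mm 239.9 [233.1 248.3]
t2.npz blue [202 178  43   7 244] along mm 74.3 [68.  80.6]
green 899 [106.9 157.7 208.5]
```

View pics/t2.png

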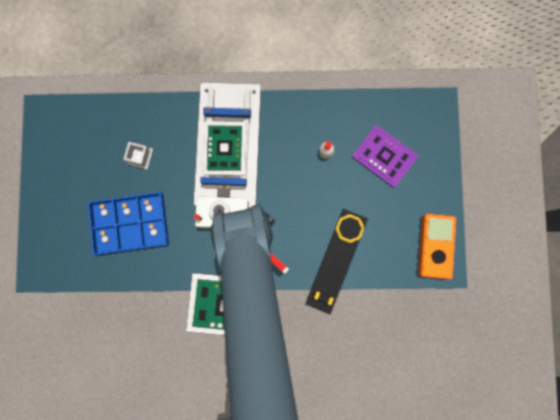

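The top view shows the jaw at row 182 has moved about 3.6 mm and the rest of the bench is undisturbed. Now a full driving swing.

Request:
move_arm([
  {"x":0.0008,"y":-0.0179,"z":0,"yaw":0.0137},
  {"x":0.0031,"y":-0.0356,"z":0,"yaw":0.0274},
  {"x":0.0069,"y":-0.0531,"z":0,"yaw":0.0411},
  {"x":0.0122,"y":-0.0702,"z":0,"yaw":0.0547},
  {"x":0.0189,"y":-0.0867,"z":0,"yaw":0.0684},
])

```text
time: 10.82
position: [0.4894, -0.0032, 0.081]
tool_rot: [-3.083, -0.602, -0.001]
ft_force: [0.4, 0.3, -3.7]
gripper_width: 0.0131
gripper_force: 59.3
```

```bash
python3 tq.py
```

```text
t 10.82 yaw 0.385 rad 0.1038 z 0.0810 F [ 0.4  0.3 -3.7] Mz 0.076  Taxis 0.060
at [ 0.4894 -0.0032  0.081 ] yaw 0.3854 F [ 0.4  0.3 -3.7] t 10.8167 wid 0.0131 tilt [ 9.e-04  2.e-04 -1.e+00]
x 0.0004 y 0.0008 z 0.0001 yaw -0.0000
```

Request:
move_arm([
  {"x":0.0008,"y":-0.0179,"z":0,"yaw":0.0137},
  {"x":0.0031,"y":-0.0356,"z":0,"yaw":0.0274},
  {"x":0.0069,"y":-0.0531,"z":0,"yaw":0.0411},
  {"x":0.0122,"y":-0.0702,"z":0,"yaw":0.0547},
  {"x":0.0189,"y":-0.0867,"z":0,"yaw":0.0684},
])

```text
time: 11.23
position: [0.4816, 0.0394, 0.0811]
tool_rot: [3.139, -0.067, 0.001]
ft_force: [-0.8, -1.7, -4.1]
gripper_width: 0.0131
gripper_force: 59.4
```

```bash
python3 tq.py
```

```text
t 11.23 yaw -0.043 rad 0.1042 z 0.0811 F [-0.8 -1.7 -4.1] Mz 0.339  Taxis 0.518
at [0.4816 0.0394 0.0811] yaw -0.043 F [-0.8 -1.7 -4.1] t 11.2333 wid 0.0131 tilt [ 7.0e-04 -1.8e-03 -1.0e+00]
x 0.0012 y -0.0012 z 0.0002 yaw -0.0000
```

Request:
move_arm([
  {"x":0.0008,"y":-0.0179,"z":0,"yaw":0.0137},
  {"x":0.0031,"y":-0.0356,"z":0,"yaw":0.0274},
  {"x":0.0069,"y":-0.0531,"z":0,"yaw":0.0411},
  {"x":0.0122,"y":-0.0702,"z":0,"yaw":0.0547},
  {"x":0.0189,"y":-0.0867,"z":0,"yaw":0.0684},
])

```text
time: 11.65
position: [0.4923, 0.0824, 0.0809]
tool_rot: [3.052, -0.735, 0.0]
ft_force: [-1.0, -1.9, -1.6]
gripper_width: 0.0133
gripper_force: 59.5
```

```bash
python3 tq.py
```

```text
t 11.65 yaw -0.473 rad 0.1045 z 0.0809 F [-1.  -1.9 -1.6] Mz 0.370  Taxis 0.596
at [0.4923 0.0824 0.0809] yaw -0.4725 F [-1.  -1.9 -1.6] t 11.65 wid 0.0133 tilt [-4.0e-04 -1.9e-03 -1.0e+00]
x 0.0017 y -0.0015 z -0.0001 yaw -0.0000
```

Request:
move_arm([
  {"x":0.0008,"y":-0.0179,"z":0,"yaw":0.0137},
  {"x":0.0031,"y":-0.0356,"z":0,"yaw":0.0274},
  {"x":0.0069,"y":-0.0531,"z":0,"yaw":0.0411},
  {"x":0.0122,"y":-0.0702,"z":0,"yaw":0.0547},
  {"x":0.0189,"y":-0.0867,"z":0,"yaw":0.0684},
])

```text
time: 12.07
position: [0.52, 0.1169, 0.0808]
tool_rot: [2.826, -1.369, -0.001]
ft_force: [-1.4, -2.0, -1.6]
gripper_width: 0.0129
gripper_force: 59.6
```

```bash
python3 tq.py;  python3 -c "
from h import *
im,d,C=shot('top','t3.png');np.savez('t3.npz',im=im,d=d)"; python3 jaw.py t3.npz
```

```text
t 12.07 yaw -0.902 rad 0.1046 z 0.0808 F [-1.4 -2.  -1.6] Mz 0.334  Taxis 0.582
at [0.52   0.1169 0.0808] yaw -0.9021 F [-1.4 -2.  -1.6] t 12.0667 wid 0.0129 tilt [-0.0015 -0.0016 -1.    ]
x 0.0020 y -0.0021 z -0.0005 yaw -0.0000
t3.npz blue [205 109  45   8 238] along mm 240.1 [233.3 248.2]
t3.npz blue [202 174  44   7 233] along mm 84.2 [78.  90.1]
green 913 [108.5 160.1 210.2]
```

Request:
move_arm([
  {"x":0.0014,"y":0.0243,"z":0,"yaw":-0.0186},
  {"x":0.0057,"y":0.0482,"z":0,"yaw":-0.0372},
  {"x":0.0127,"y":0.0715,"z":0,"yaw":-0.0559},
  {"x":0.0224,"y":0.0938,"z":0,"yaw":-0.0745},
  {"x":0.0346,"y":0.1149,"z":0,"yaw":-0.0931},
])

```text
time: 12.53
position: [0.4862, 0.0677, 0.081]
tool_rot: [-3.104, 0.481, -0.001]
ft_force: [2.6, -1.3, -2.5]
gripper_width: 0.0129
gripper_force: 59.3
```

Request:
move_arm([
  {"x":0.0014,"y":0.0243,"z":0,"yaw":-0.0186},
  {"x":0.0057,"y":0.0482,"z":0,"yaw":-0.0372},
  {"x":0.0127,"y":0.0715,"z":0,"yaw":-0.0559},
  {"x":0.0224,"y":0.0938,"z":0,"yaw":-0.0745},
  {"x":0.0346,"y":0.1149,"z":0,"yaw":-0.0931},
])

```text
time: 12.95
position: [0.4855, 0.0078, 0.0811]
tool_rot: [-3.111, -0.433, -0.003]
ft_force: [1.3, 0.3, -3.2]
gripper_width: 0.0126
gripper_force: 59.2
```

Request:
move_arm([
  {"x":0.0014,"y":0.0243,"z":0,"yaw":-0.0186},
  {"x":0.0057,"y":0.0482,"z":0,"yaw":-0.0372},
  {"x":0.0127,"y":0.0715,"z":0,"yaw":-0.0559},
  {"x":0.0224,"y":0.0938,"z":0,"yaw":-0.0745},
  {"x":0.0346,"y":0.1149,"z":0,"yaw":-0.0931},
])

```text
time: 13.37
position: [0.5177, -0.0426, 0.081]
tool_rot: [-2.854, -1.312, -0.002]
ft_force: [0.2, 2.6, -3.4]
gripper_width: 0.0132
gripper_force: 59.3
```

```bash
python3 tq.py
```

```text
t 13.37 yaw 0.861 rad 0.1036 z 0.0810 F [ 0.2  2.6 -3.4] Mz -0.116  Taxis -0.282
at [ 0.5177 -0.0426  0.081 ] yaw 0.8615 F [ 0.2  2.6 -3.4] t 13.3667 wid 0.0132 tilt [ 8.e-04  9.e-04 -1.e+00]
x -0.0000 y 0.0014 z -0.0000 yaw -0.0000
```

Request:
move_arm([
  {"x":0.0008,"y":-0.0179,"z":0,"yaw":0.0137},
  {"x":0.0031,"y":-0.0356,"z":0,"yaw":0.0274},
  {"x":0.0069,"y":-0.0531,"z":0,"yaw":0.0411},
  {"x":0.0122,"y":-0.0702,"z":0,"yaw":0.0547},
  {"x":0.0189,"y":-0.0867,"z":0,"yaw":0.0684},
])

```text
time: 13.78
position: [0.4907, -0.0069, 0.081]
tool_rot: [-3.072, -0.658, -0.001]
ft_force: [0.0, 2.3, -2.2]
gripper_width: 0.0128
gripper_force: 59.5
```

```bash
python3 tq.py
```

```text
t 13.78 yaw 0.422 rad 0.1041 z 0.0810 F [ 0.   2.3 -2.2] Mz 0.074  Taxis -0.140
at [ 0.4907 -0.0069  0.081 ] yaw 0.4219 F [ 0.   2.3 -2.2] t 13.7833 wid 0.0128 tilt [ 9.e-04  2.e-04 -1.e+00]
x 0.0009 y 0.0005 z 0.0000 yaw -0.0000
```

Request:
move_arm([
  {"x":0.0008,"y":-0.0179,"z":0,"yaw":0.0137},
  {"x":0.0031,"y":-0.0356,"z":0,"yaw":0.0274},
  {"x":0.0069,"y":-0.0531,"z":0,"yaw":0.0411},
  {"x":0.0122,"y":-0.0702,"z":0,"yaw":0.0547},
  {"x":0.0189,"y":-0.0867,"z":0,"yaw":0.0684},
])

```text
time: 14.2
position: [0.4816, 0.0355, 0.0811]
tool_rot: [3.14, -0.009, 0.002]
ft_force: [0.4, -2.1, -3.5]
gripper_width: 0.013
gripper_force: 59.6
```

```bash
python3 tq.py
```

```text
t 14.20 yaw -0.006 rad 0.1041 z 0.0811 F [ 0.4 -2.1 -3.5] Mz 0.387  Taxis 0.604
at [0.4816 0.0355 0.0811] yaw -0.006 F [ 0.4 -2.1 -3.5] t 14.2 wid 0.013 tilt [ 0.0012 -0.0017 -1.    ]
x 0.0011 y -0.0012 z 0.0002 yaw -0.0000
```

Request:
move_arm([
  {"x":0.0008,"y":-0.0179,"z":0,"yaw":0.0137},
  {"x":0.0031,"y":-0.0356,"z":0,"yaw":0.0274},
  {"x":0.0069,"y":-0.0531,"z":0,"yaw":0.0411},
  {"x":0.0122,"y":-0.0702,"z":0,"yaw":0.0547},
  {"x":0.0189,"y":-0.0867,"z":0,"yaw":0.0684},
])

```text
time: 14.62
position: [0.4907, 0.0789, 0.081]
tool_rot: [3.066, -0.679, 0.001]
ft_force: [-0.3, -2.6, -1.3]
gripper_width: 0.0132
gripper_force: 59.7
```

```bash
python3 tq.py;  python3 -c "
from h import *
im,d,C=shot('top','t4.png');np.savez('t4.npz',im=im,d=d)"; python3 jaw.py t4.npz
```

```text
t 14.62 yaw -0.436 rad 0.1044 z 0.0810 F [-0.3 -2.6 -1.3] Mz 0.397  Taxis 0.662
at [0.4907 0.0789 0.081 ] yaw -0.4356 F [-0.3 -2.6 -1.3] t 14.6167 wid 0.0132 tilt [ 0.     -0.0017 -1.    ]
x 0.0016 y -0.0015 z -0.0001 yaw -0.0000
t4.npz blue [205 109  45   8 241] along mm 240.2 [233.2 248.5]
t4.npz blue [202 172  44   6 218] along mm 89.9 [84.5 95.4]
green 908 [113.6 165.6 215.2]
```

Request:
move_arm([
  {"x":0.0002,"y":-0.0083,"z":0,"yaw":0.0064},
  {"x":0.0007,"y":-0.0166,"z":0,"yaw":0.0127},
  {"x":0.0015,"y":-0.0249,"z":0,"yaw":0.0191},
  {"x":0.0027,"y":-0.0331,"z":0,"yaw":0.0255},
  {"x":0.0041,"y":-0.0413,"z":0,"yaw":0.0318},
])

```text
time: 15.08
position: [0.5009, 0.0965, 0.0809]
tool_rot: [2.985, -0.975, -0.001]
ft_force: [-2.2, -2.4, -0.9]
gripper_width: 0.0129
gripper_force: 59.8
```

```bash
python3 tq.py
```

```text
t 15.08 yaw -0.632 rad 0.1045 z 0.0809 F [-2.2 -2.4 -0.9] Mz 0.376  Taxis 0.708
at [0.5009 0.0965 0.0809] yaw -0.6316 F [-2.2 -2.4 -0.9] t 15.0833 wid 0.0129 tilt [-0.001  -0.0014 -1.    ]
x 0.0018 y -0.0017 z -0.0002 yaw -0.0000
```

Request:
move_arm([
  {"x":0.0002,"y":-0.0083,"z":0,"yaw":0.0064},
  {"x":0.0007,"y":-0.0166,"z":0,"yaw":0.0127},
  {"x":0.0015,"y":-0.0249,"z":0,"yaw":0.0191},
  {"x":0.0027,"y":-0.0331,"z":0,"yaw":0.0255},
  {"x":0.0041,"y":-0.0413,"z":0,"yaw":0.0318},
])

```text
time: 15.5
position: [0.5145, 0.1121, 0.0808]
tool_rot: [2.873, -1.268, -0.001]
ft_force: [-2.3, -1.2, -0.6]
gripper_width: 0.0134
gripper_force: 59.8
```

```bash
python3 tq.py;  python3 -c "
from h import *
im,d,C=shot('top','t5.png');np.savez('t5.npz',im=im,d=d)"; python3 jaw.py t5.npz
```

```text
t 15.50 yaw -0.831 rad 0.1045 z 0.0808 F [-2.3 -1.2 -0.6] Mz 0.346  Taxis 0.611
at [0.5145 0.1121 0.0808] yaw -0.8314 F [-2.3 -1.2 -0.6] t 15.5 wid 0.0134 tilt [-0.0014 -0.0012 -1.    ]
x 0.0019 y -0.0019 z -0.0004 yaw -0.0000
t5.npz blue [205 109  45   8 222] along mm 240.6 [234.6 248.4]
t5.npz blue [202 170  44   7 236] along mm 93.8 [87.5 99.6]
green 914 [117.5 170.5 219.5]
```

Request:
move_arm([
  {"x":0.0013,"y":0.0228,"z":0,"yaw":-0.0175},
  {"x":0.005,"y":0.0454,"z":0,"yaw":-0.035},
  {"x":0.0112,"y":0.0674,"z":0,"yaw":-0.0525},
  {"x":0.0198,"y":0.0886,"z":0,"yaw":-0.07},
  {"x":0.0307,"y":0.1087,"z":0,"yaw":-0.0875},
])

```text
time: 15.97
position: [0.485, 0.0646, 0.0809]
tool_rot: [-3.111, 0.431, -0.001]
ft_force: [-0.4, -0.6, -2.7]
gripper_width: 0.013
gripper_force: 59.6
```

Request:
move_arm([
  {"x":0.0013,"y":0.0228,"z":0,"yaw":-0.0175},
  {"x":0.005,"y":0.0454,"z":0,"yaw":-0.035},
  {"x":0.0112,"y":0.0674,"z":0,"yaw":-0.0525},
  {"x":0.0198,"y":0.0886,"z":0,"yaw":-0.07},
  {"x":0.0307,"y":0.1087,"z":0,"yaw":-0.0875},
])

```text
time: 16.38
position: [0.4853, 0.0082, 0.081]
tool_rot: [-3.111, -0.429, -0.003]
ft_force: [0.2, 1.1, -3.3]
gripper_width: 0.013
gripper_force: 59.5
```

Request:
move_arm([
  {"x":0.0013,"y":0.0228,"z":0,"yaw":-0.0175},
  {"x":0.005,"y":0.0454,"z":0,"yaw":-0.035},
  {"x":0.0112,"y":0.0674,"z":0,"yaw":-0.0525},
  {"x":0.0198,"y":0.0886,"z":0,"yaw":-0.07},
  {"x":0.0307,"y":0.1087,"z":0,"yaw":-0.0875},
])

```text
time: 16.8
position: [0.5149, -0.0402, 0.081]
tool_rot: [-2.879, -1.258, -0.003]
ft_force: [0.4, 0.4, -2.9]
gripper_width: 0.0132
gripper_force: 59.4
```

```bash
python3 tq.py
```

```text
t 16.80 yaw 0.824 rad 0.1036 z 0.0810 F [ 0.4  0.4 -2.9] Mz 0.024  Taxis 0.026
at [ 0.5149 -0.0402  0.081 ] yaw 0.8239 F [ 0.4  0.4 -2.9] t 16.8 wid 0.0132 tilt [ 0.0017  0.001  -1.    ]
x 0.0001 y 0.0010 z -0.0000 yaw -0.0000
```

Request:
move_arm([
  {"x":0.0008,"y":-0.0179,"z":0,"yaw":0.0137},
  {"x":0.0031,"y":-0.0356,"z":0,"yaw":0.0274},
  {"x":0.0069,"y":-0.0531,"z":0,"yaw":0.0411},
  {"x":0.0122,"y":-0.0702,"z":0,"yaw":0.0547},
  {"x":0.0189,"y":-0.0867,"z":0,"yaw":0.0684},
])

```text
time: 17.22
position: [0.4893, -0.0032, 0.081]
tool_rot: [-3.084, -0.601, -0.003]
ft_force: [1.8, -1.0, -2.7]
gripper_width: 0.0126
gripper_force: 59.5
```

```bash
python3 tq.py
```

```text
t 17.22 yaw 0.385 rad 0.1039 z 0.0810 F [ 1.8 -1.  -2.7] Mz 0.083  Taxis 0.251
at [ 0.4893 -0.0032  0.081 ] yaw 0.3847 F [ 1.8 -1.  -2.7] t 17.2167 wid 0.0126 tilt [ 1.6e-03  5.0e-04 -1.0e+00]
x 0.0006 y 0.0006 z -0.0000 yaw -0.0000
```

Request:
move_arm([
  {"x":0.0002,"y":-0.0083,"z":0,"yaw":0.0064},
  {"x":0.0007,"y":-0.0166,"z":0,"yaw":0.0127},
  {"x":0.0015,"y":-0.0249,"z":0,"yaw":0.0191},
  {"x":0.0027,"y":-0.0331,"z":0,"yaw":0.0255},
  {"x":0.0041,"y":-0.0413,"z":0,"yaw":0.0318},
])

```text
time: 17.63
position: [0.4837, 0.0155, 0.0811]
tool_rot: [3.126, 0.296, 0.002]
ft_force: [0.9, -1.9, -2.0]
gripper_width: 0.0129
gripper_force: 59.6
```

```bash
python3 tq.py;  python3 -c "
from h import *
im,d,C=shot('top','t6.png');np.savez('t6.npz',im=im,d=d)"; python3 jaw.py t6.npz
```

```text
t 17.63 yaw 0.189 rad 0.1040 z 0.0811 F [ 0.9 -1.9 -2. ] Mz 0.379  Taxis 0.591
at [0.4837 0.0155 0.0811] yaw 0.1886 F [ 0.9 -1.9 -2. ] t 17.6333 wid 0.0129 tilt [ 0.0016 -0.0012 -1.    ]
x 0.0007 y -0.0010 z 0.0002 yaw -0.0000
t6.npz blue [205 109  45   8 220] along mm 240.5 [234.5 248.4]
t6.npz blue [202 170  44   7 228] along mm 94.3 [88.  99.9]
green 930 [117.9 170.4 219.9]
```

Request:
move_arm([
  {"x":0,"y":-0.0033,"z":0,"yaw":0.0025},
  {"x":0.0001,"y":-0.0067,"z":0,"yaw":0.0051},
  {"x":0.0002,"y":-0.01,"z":0,"yaw":0.0076},
  {"x":0.0004,"y":-0.0133,"z":0,"yaw":0.0102},
  {"x":0.0007,"y":-0.0166,"z":0,"yaw":0.0127},
])

```text
time: 18.1
position: [0.4822, 0.0242, 0.0809]
tool_rot: [3.137, 0.167, 0.0]
ft_force: [0.0, -2.5, -0.9]
gripper_width: 0.0127
gripper_force: 59.8
```

```bash
python3 tq.py|head -1
```

```text
t 18.10 yaw 0.107 rad 0.1041 z 0.0809 F [ 0.  -2.5 -0.9] Mz 0.277  Taxis 0.539
```

Request:
move_arm([
  {"x":0,"y":-0.0033,"z":0,"yaw":0.0025},
  {"x":0.0001,"y":-0.0067,"z":0,"yaw":0.0051},
  {"x":0.0002,"y":-0.01,"z":0,"yaw":0.0076},
  {"x":0.0004,"y":-0.0133,"z":0,"yaw":0.0102},
  {"x":0.0007,"y":-0.0166,"z":0,"yaw":0.0127},
])

```text
time: 18.52
position: [0.4816, 0.0327, 0.0808]
tool_rot: [3.141, 0.042, -0.0]
ft_force: [-0.3, -3.7, -0.9]
gripper_width: 0.0127
gripper_force: 59.9
```

```bash
python3 tq.py|head -1;  python3 -c "
from h import *
im,d,C=shot('top','t7.png');np.savez('t7.npz',im=im,d=d)"; python3 jaw.py t7.npz
```

```text
t 18.52 yaw 0.026 rad 0.1042 z 0.0808 F [-0.3 -3.7 -0.9] Mz 0.161  Taxis 0.547
t7.npz blue [205 109  45   7 209] along mm 241.0 [235.1 248.5]
t7.npz blue [202 169  44   7 236] along mm 95.5 [ 89.5 101.7]
green 915 [119.2 170.8 221.4]
```

Request:
move_arm([
  {"x":0,"y":-0.0033,"z":0,"yaw":0.0025},
  {"x":0.0001,"y":-0.0067,"z":0,"yaw":0.0051},
  {"x":0.0002,"y":-0.01,"z":0,"yaw":0.0076},
  {"x":0.0004,"y":-0.0133,"z":0,"yaw":0.0102},
  {"x":0.0007,"y":-0.0166,"z":0,"yaw":0.0127},
])

```text
time: 18.98
position: [0.4816, 0.041, 0.0807]
tool_rot: [3.14, -0.084, -0.0]
ft_force: [-0.5, -5.1, 0.3]
gripper_width: 0.0129
gripper_force: 59.9
```

```bash
python3 tq.py|head -1;  python3 -c "
from h import *
im,d,C=shot('top','t8.png');np.savez('t8.npz',im=im,d=d)"; python3 jaw.py t8.npz
```

```text
t 18.98 yaw -0.053 rad 0.1043 z 0.0807 F [-0.5 -5.1  0.3] Mz 0.130  Taxis 0.659
t8.npz blue [205 109  45   7 207] along mm 241.0 [235.1 248.4]
t8.npz blue [202 169  44   7 236] along mm 96.1 [ 89.7 102. ]
green 915 [119.6 171.1 221.6]
```

Request:
move_arm([
  {"x":0,"y":-0.0021,"z":0,"yaw":0.0016},
  {"x":0,"y":-0.0042,"z":0,"yaw":0.0032},
  {"x":0.0001,"y":-0.0062,"z":0,"yaw":0.0048},
  {"x":0.0002,"y":-0.0083,"z":0,"yaw":0.0064},
  {"x":0.0003,"y":-0.0104,"z":0,"yaw":0.008},
])

```text
time: 19.45
position: [0.4819, 0.0461, 0.0807]
tool_rot: [3.137, -0.161, -0.001]
ft_force: [-0.1, -4.5, -0.3]
gripper_width: 0.0129
gripper_force: 59.9
```

```bash
python3 tq.py|head -1;  python3 -c "
from h import *
im,d,C=shot('top','t9.png');np.savez('t9.npz',im=im,d=d)"; python3 jaw.py t9.npz; python3 tq.py|head -1
```

```text
t 19.45 yaw -0.103 rad 0.1043 z 0.0807 F [-0.1 -4.5 -0.3] Mz 0.121  Taxis 0.590
t9.npz blue [205 109  45   7 209] along mm 241.0 [235.1 248.5]
t9.npz blue [202 169  44   7 236] along mm 96.0 [ 89.7 101.9]
green 909 [119.7 172.6 221.6]
t 19.50 yaw -0.103 rad 0.1043 z 0.0807 F [-2.  -5.3 -1.7] Mz 0.120  Taxis 0.692
```

Request:
move_arm([
  {"x":0,"y":-0.0021,"z":0,"yaw":0.0016},
  {"x":0,"y":-0.0042,"z":0,"yaw":0.0032},
  {"x":0.0001,"y":-0.0062,"z":0,"yaw":0.0048},
  {"x":0.0002,"y":-0.0083,"z":0,"yaw":0.0064},
  {"x":0.0003,"y":-0.0104,"z":0,"yaw":0.008},
])

```text
time: 19.92
position: [0.4825, 0.0511, 0.0807]
tool_rot: [3.132, -0.24, -0.001]
ft_force: [-0.9, -4.8, -0.6]
gripper_width: 0.0131
gripper_force: 59.9
```

```bash
python3 tq.py|head -1
```

```text
t 19.92 yaw -0.153 rad 0.1043 z 0.0807 F [-0.9 -4.8 -0.6] Mz 0.239  Taxis 0.746
```

Request:
move_arm([
  {"x":0,"y":-0.001,"z":0,"yaw":0.0008},
  {"x":0,"y":-0.0021,"z":0,"yaw":0.0016},
  {"x":0.0001,"y":-0.0031,"z":0,"yaw":0.0024},
  {"x":0.0001,"y":-0.0042,"z":0,"yaw":0.0032},
  {"x":0.0001,"y":-0.0052,"z":0,"yaw":0.004},
])

```text
time: 20.33
position: [0.4829, 0.0537, 0.0807]
tool_rot: [3.128, -0.278, -0.001]
ft_force: [0.3, -5.6, -1.0]
gripper_width: 0.013
gripper_force: 60.0
```

```bash
python3 tq.py|head -1;  python3 -c "
from h import *
im,d,C=shot('top','t10.png');np.savez('t10.npz',im=im,d=d)"; python3 jaw.py t10.npz; python3 tq.py|head -1
```

```text
t 20.33 yaw -0.178 rad 0.1044 z 0.0807 F [ 0.3 -5.6 -1. ] Mz 0.204  Taxis 0.779
t10.npz blue [205 109  45   7 210] along mm 241.0 [235.  248.5]
t10.npz blue [202 169  44   7 238] along mm 96.1 [ 89.7 102. ]
green 912 [119.6 171.  221.6]
t 20.38 yaw -0.178 rad 0.1044 z 0.0807 F [-1.7 -4.8 -0.4] Mz 0.220  Taxis 0.740
```

Request:
move_arm([
  {"x":0.0002,"y":0.0083,"z":0,"yaw":-0.0064},
  {"x":0.001,"y":0.0208,"z":0,"yaw":-0.0159},
  {"x":0.001,"y":0.0208,"z":0,"yaw":-0.0159},
  {"x":0.001,"y":0.0208,"z":-0.006,"yaw":-0.0159},
  {"x":0.001,"y":0.0208,"z":-0.012,"yaw":-0.0159},
])

```text
time: 20.8
position: [0.4832, 0.044, 0.0862]
tool_rot: [-3.138, 0.124, -0.004]
ft_force: [6.9, -3.6, -12.1]
gripper_width: 0.013
gripper_force: 58.5
```

```bash
python3 tq.py
```

```text
t 20.80 yaw -0.079 rad 0.1029 z 0.0862 F [  6.9  -3.6 -12.1] Mz -0.028  Taxis 0.285
at [0.4832 0.044  0.0862] yaw -0.0789 F [  6.9  -3.6 -12.1] t 20.8 wid 0.013 tilt [ 0.0029  0.001  -1.    ]
x -0.0014 y 0.0008 z 0.0105 yaw -0.0000
```

Request:
move_arm([
  {"x":0.001,"y":0.006,"z":-0.002,"yaw":-0.005},
  {"x":0.001,"y":0.006,"z":-0.006,"yaw":-0.005},
  {"x":0.001,"y":0.006,"z":-0.012,"yaw":-0.005},
  {"x":0.001,"y":0.006,"z":-0.018,"yaw":-0.005},
  {"x":0.001,"y":0.006,"z":-0.024,"yaw":-0.005},
])

```text
time: 21.22
position: [0.4868, 0.0411, 0.0988]
tool_rot: [-3.138, 0.075, -0.016]
ft_force: [14.4, -3.8, -17.1]
gripper_width: 0.0127
gripper_force: 58.5
```

```bash
python3 tq.py
```

```text
t 21.22 yaw -0.048 rad 0.0991 z 0.0988 F [ 14.4  -3.8 -17.1] Mz -0.044  Taxis 0.246
at [0.4868 0.0411 0.0988] yaw -0.0478 F [ 14.4  -3.8 -17.1] t 21.2167 wid 0.0127 tilt [ 0.0101  0.002  -0.9999]
x -0.0091 y 0.0017 z 0.0356 yaw -0.0000
```

```bash
cat > tilt.py <<'E'
from h import *
im,d,C=shot('wrist','w9.png')
def P(u,v):
    D=np.median(d[v-1:v+2,u-1:u+2]);w,o=rays(C,[u,v]);return (o+w[0]*D).round(4)
for q in((281,78),(235,20),(330,20),(281,110),(281,150),(281,200),(281,230)):print(q,P(*q),im[q[1],q[0]])
print(r.state()['ft_force'].round(1),r.state()['torque'].round(2))
E
python3 tilt.py
```

```text
(281, 78) [0.575  0.0348 0.1101] [218 221 210]
(235, 20) [0.5965 0.0512 0.1072] [196 198 187]
(330, 20) [0.5948 0.0153 0.1069] [205 208 195]
(281, 110) [0.5631 0.0354 0.1121] [215 218 205]
(281, 150) [0.5479 0.0361 0.1148] [214 216 204]
(281, 200) [0.528  0.037  0.1174] [212 214 202]
(281, 230) [0.5158 0.0376 0.1194] [211 213 201]
[ 10.7  -4.8 -13.7] [-0.9  -1.68 -0.04]
```

View pics/w9.png

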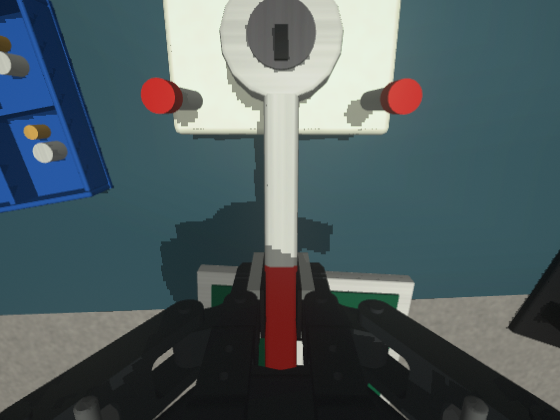

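The wrist view shows the head at (281,35) still on the shaft, with the wrench pitched about 0.15 rad in the grip. The socket stuck while I lifted. I will go back down to level it, slip further back to free it, then lift again.

Request:
move_arm([
  {"x":-0.001,"y":0,"z":0.007,"yaw":0},
  {"x":-0.003,"y":0,"z":0.014,"yaw":0},
  {"x":-0.005,"y":0,"z":0.021,"yaw":0},
  {"x":-0.007,"y":0,"z":0.028,"yaw":0},
  {"x":-0.008,"y":0,"z":0.035,"yaw":0},
])

```text
time: 21.68
position: [0.4801, 0.0415, 0.0823]
tool_rot: [-3.14, 0.072, -0.007]
ft_force: [3.1, -4.9, 3.5]
gripper_width: 0.0131
gripper_force: 61.4
```

```bash
python3 tq.py; sed -i "s/,'w9.png'//" tilt.py; python3 tilt.py
```

```text
t 21.68 yaw -0.046 rad 0.1057 z 0.0823 F [ 3.1 -4.9  3.5] Mz -0.067  Taxis 0.434
at [0.4801 0.0415 0.0823] yaw -0.0461 F [ 3.1 -4.9  3.5] t 21.6833 wid 0.0131 tilt [ 4.3e-03  7.0e-04 -1.0e+00]
x 0.0043 y 0.0022 z 0.0026 yaw -0.0000
(281, 78) [0.5671 0.0354 0.1076] [217 219 206]
(235, 20) [0.5854 0.0496 0.1081] [203 205 194]
(330, 20) [0.584  0.0186 0.1081] [216 219 206]
(281, 110) [0.5566 0.0359 0.107 ] [215 218 204]
(281, 150) [0.5425 0.0365 0.1073] [213 215 202]
(281, 200) [0.5234 0.0374 0.1072] [211 214 200]
(281, 230) [0.511  0.038  0.1073] [210 212 201]
[ 2.9 -3.2  3.3] [-0.86 -1.26 -0.05]
```

Request:
move_arm([
  {"x":0.003,"y":0.01,"z":0,"yaw":-0.006},
  {"x":0.006,"y":0.022,"z":0,"yaw":-0.016},
  {"x":0.008,"y":0.034,"z":0.001,"yaw":-0.0255},
  {"x":0.01,"y":0.046,"z":0.002,"yaw":-0.035},
  {"x":0.013,"y":0.0585,"z":0.002,"yaw":-0.0446},
])

```text
time: 22.15
position: [0.4822, 0.0124, 0.08]
tool_rot: [-3.118, -0.371, 0.003]
ft_force: [-0.7, -2.1, 4.5]
gripper_width: 0.013
gripper_force: 61.5
```

```bash
python3 tq.py; python3 tilt.py
```

```text
t 22.15 yaw 0.237 rad 0.1061 z 0.0800 F [-0.7 -2.1  4.5] Mz -0.186  Taxis 0.013
at [0.4822 0.0124 0.08  ] yaw 0.2366 F [-0.7 -2.1  4.5] t 22.15 wid 0.013 tilt [-0.0021  0.0016 -1.    ]
x 0.0049 y 0.0036 z -0.0020 yaw -0.0000
(281, 78) [0.5669 0.0307 0.107 ] [215 217 203]
(235, 20) [0.5805 0.0494 0.1061] [198 201 188]
(330, 20) [0.5875 0.0195 0.107 ] [213 217 203]
(281, 110) [0.5568 0.0283 0.1059] [212 215 202]
(281, 150) [0.5433 0.025  0.106 ] [212 214 202]
(281, 200) [0.5247 0.0205 0.1054] [209 212 199]
(281, 230) [0.5126 0.0176 0.1053] [209 212 199]
[-1.6  0.6  4.4] [ 0.43 -0.19  0.18]
```

Request:
move_arm([
  {"x":0,"y":-0.004,"z":-0.001,"yaw":0.003},
  {"x":0,"y":-0.0105,"z":-0.002,"yaw":0.008},
  {"x":0,"y":-0.0105,"z":-0.0025,"yaw":0.008},
  {"x":0,"y":-0.0105,"z":-0.0025,"yaw":0.008},
  {"x":0,"y":-0.0105,"z":-0.0025,"yaw":0.008},
])

```text
time: 22.62
position: [0.4815, 0.0175, 0.0811]
tool_rot: [-3.127, -0.29, 0.002]
ft_force: [2.0, -0.9, -0.7]
gripper_width: 0.0129
gripper_force: 60.8
```

```bash
python3 tq.py; python3 tilt.py
```

```text
t 22.62 yaw 0.185 rad 0.1058 z 0.0811 F [ 2.  -0.9 -0.7] Mz -0.091  Taxis 0.034
at [0.4815 0.0175 0.0811] yaw 0.1851 F [ 2.  -0.9 -0.7] t 22.6167 wid 0.0129 tilt [-1.2e-03  8.0e-04 -1.0e+00]
x 0.0043 y 0.0029 z 0.0001 yaw -0.0000
(281, 78) [0.5672 0.0315 0.1065] [216 219 206]
(235, 20) [0.5817 0.0495 0.1066] [201 203 193]
(330, 20) [0.5874 0.019  0.1066] [214 217 205]
(281, 110) [0.5569 0.0295 0.1065] [215 218 204]
(281, 150) [0.5431 0.0269 0.106 ] [213 215 203]
(281, 200) [0.5243 0.0234 0.1061] [211 213 200]
(281, 230) [0.5122 0.0211 0.1062] [210 212 199]
[1.  0.1 0.4] [ 0.04 -0.4  -0.04]
```

Request:
move_arm([
  {"x":0,"y":0.006,"z":-0.002,"yaw":-0.0046},
  {"x":0,"y":-0.004,"z":-0.004,"yaw":0.003},
  {"x":0,"y":0.006,"z":-0.006,"yaw":-0.0046},
  {"x":0,"y":-0.004,"z":-0.008,"yaw":0.003},
  {"x":0,"y":0,"z":-0.01,"yaw":0},
])

```text
time: 23.08
position: [0.4814, 0.0179, 0.0856]
tool_rot: [-3.127, -0.291, 0.002]
ft_force: [5.5, -0.5, -6.3]
gripper_width: 0.0132
gripper_force: 60.0
```

```bash
python3 tq.py; python3 tilt.py
```

```text
t 23.08 yaw 0.186 rad 0.1058 z 0.0856 F [ 5.5 -0.5 -6.3] Mz -0.196  Taxis -0.052
at [0.4814 0.0179 0.0856] yaw 0.1857 F [ 5.5 -0.5 -6.3] t 23.0833 wid 0.0132 tilt [-0.0013  0.0011 -1.    ]
x 0.0044 y 0.0039 z 0.0093 yaw -0.0000
(281, 78) [0.5672 0.0319 0.11  ] [217 219 206]
(235, 20) [0.582  0.0502 0.1094] [203 205 192]
(330, 20) [0.5877 0.0193 0.1098] [216 218 205]
(281, 110) [0.5568 0.03   0.1097] [215 217 205]
(281, 150) [0.5428 0.0274 0.1098] [213 216 204]
(281, 200) [0.524  0.0238 0.11  ] [211 214 200]
(281, 230) [0.5117 0.0215 0.1098] [211 213 200]
[ 2.2  0.6 -4.2] [ 0.16 -0.4   0.07]
```

Request:
move_arm([
  {"x":0.001,"y":0.006,"z":-0.003,"yaw":-0.0046},
  {"x":0.001,"y":-0.004,"z":-0.007,"yaw":0.003},
  {"x":0.001,"y":0.006,"z":-0.011,"yaw":-0.0046},
  {"x":0.001,"y":-0.004,"z":-0.015,"yaw":0.003},
  {"x":0.001,"y":0,"z":-0.019,"yaw":0},
])

```text
time: 23.55
position: [0.4805, 0.0179, 0.0952]
tool_rot: [-3.127, -0.294, 0.007]
ft_force: [-0.4, 1.1, -3.5]
gripper_width: 0.0133
gripper_force: 60.4
```

```bash
python3 tq.py; python3 tilt.py
```

```text
t 23.55 yaw 0.187 rad 0.1066 z 0.0952 F [-0.4  1.1 -3.5] Mz 0.001  Taxis -0.121
at [0.4805 0.0179 0.0952] yaw 0.1874 F [-0.4  1.1 -3.5] t 23.55 wid 0.0133 tilt [-4.4e-03  8.0e-04 -1.0e+00]
x 0.0060 y 0.0047 z 0.0283 yaw -0.0000
(281, 78) [0.5664 0.0321 0.1191] [217 219 206]
(235, 20) [0.581  0.0503 0.1195] [205 207 193]
(330, 20) [0.5868 0.0196 0.1194] [216 219 206]
(281, 110) [0.556  0.0301 0.1194] [217 219 206]
(281, 150) [0.5421 0.0275 0.1196] [213 216 204]
(281, 200) [0.5232 0.0239 0.1194] [212 215 202]
(281, 230) [0.511  0.0216 0.1196] [212 214 201]
[-0.8 -1.4 -3.7] [-0.01  0.07 -0.03]
```

Free and level. Lift clear.

Request:
move_arm([
  {"x":0,"y":0,"z":-0.03,"yaw":0},
  {"x":0,"y":0,"z":-0.08,"yaw":0},
  {"x":0,"y":0,"z":-0.14,"yaw":0},
  {"x":0,"y":0,"z":-0.18,"yaw":0},
  {"x":0,"y":0,"z":-0.2,"yaw":0},
])

```text
time: 24.02
position: [0.4831, 0.0163, 0.1983]
tool_rot: [3.127, 0.292, 0.003]
ft_force: [0.7, 0.0, -2.9]
gripper_width: 0.013
gripper_force: 60.4
```

Request:
move_arm([
  {"x":0,"y":0,"z":0,"yaw":0},
  {"x":0,"y":0,"z":0,"yaw":0},
  {"x":0,"y":0,"z":0,"yaw":0},
  {"x":0,"y":0,"z":0,"yaw":0},
  {"x":0,"y":0,"z":0,"yaw":0},
])

```text
time: 24.43
position: [0.4812, 0.0164, 0.1942]
tool_rot: [-3.128, -0.289, 0.006]
ft_force: [0.4, 0.9, -2.4]
gripper_width: 0.0128
gripper_force: 60.4
```

```bash
sed -i 's/x0,x1,y0,y1=.*/x0,x1,y0,y1=0,1,0,1/; s/^c=max.*/c=None/; s/^for zt in.*/for zt in []:/' sh.py; python3 - <<'E'
from h import *
im,d,C=shot('wrist');np.savez('w10.npz',im=im,d=d,T=C[2])
def P(u,v):
    D=np.median(d[v-1:v+2,u-1:u+2]);w,o=rays(C,[u,v]);return (o+w[0]*D).round(4)
for q in((281,78),(235,20),(330,20),(281,110),(281,150),(281,200),(281,230)):print(q,P(*q))
# head ring circle and handle line, tool frame
st=r.state();zt=P(281,110)[2];p=st['position'];a=yawof(st)
hsv=cv2.cvtColor(im,cv2.COLOR_RGB2HSV);m=(hsv[...,1]<45)&(hsv[...,2]>160)&(d<.14)&(d>0)
def tool(px):
    D=onplane(C,px,zt)[:,:2]-p[:2];return np.c_[D[:,0]*np.cos(a)+D[:,1]*np.sin(a),D[:,0]*np.sin(a)-D[:,1]*np.cos(a)]*1000
L=tool([((lambda t:(t.min()+t.max())/2)(np.where(m[y])[0]),y) for y in range(115,230,5)])
k=np.polyfit(L[:,0],L[:,1],1);print('handle in tool: y=',k)
E_=[]
for y in range(0,80,3):
    t=np.where(m[y])[0]
    if len(t):E_+=[(t.min(),y),(t.max(),y)]
Q=tool(E_);A=np.c_[2*Q,np.ones(len(Q))];keep=np.ones(len(Q),bool)
for _ in range(5):
    s=np.linalg.lstsq(A[keep],(Q[keep]**2).sum(1),rcond=None)[0];R0=np.sqrt(s[2]+s[0]**2+s[1]**2);e=np.hypot(*(Q-s[:2]).T)-R0;keep=abs(e)<1
print('head tool',s[:2],'R',R0,keep.sum(),len(Q))
go(.495,-.1,.195,-.1)
E
```

```text
(281, 78) [0.5671 0.0304 0.2183]
(235, 20) [0.5818 0.0485 0.2185]
(330, 20) [0.5874 0.0179 0.2188]
(281, 110) [0.5567 0.0285 0.2182]
(281, 150) [0.5428 0.0259 0.2187]
(281, 200) [0.524  0.0224 0.2188]
(281, 230) [0.5117 0.0201 0.2187]
handle in tool: y= [0.00262834 1.82406006]
head tool [104.25458504   2.13630533] R 23.203653959727507 54 54
at [0.4815 0.0165 0.1946] yaw 0.1846 F [ 0.  -0.8 -3.5] t 24.4833 wid 0.0129 tilt [-3.1e-03  1.0e-04 -1.0e+00]
x -0.0162 y 0.2340 z -0.0009 yaw 0.0453
```

```bash
python3 -c "
from h import *
go(.4496,-.23,.19,-.398)"
```

```text
at [0.4815 0.0165 0.1946] yaw 0.1846 F [ 0.  -0.8 -3.5] t 24.4833 wid 0.0129 tilt [-3.1e-03  1.0e-04 -1.0e+00]
x -0.0766 y 0.2365 z 0.0046 yaw 0.0464
x -0.0055 y 0.2485 z 0.0046 yaw 0.0464
```

Request:
move_arm([
  {"x":-0.015,"y":0.047,"z":0.001,"yaw":0.0093},
  {"x":-0.031,"y":0.095,"z":0.002,"yaw":0.0186},
  {"x":-0.046,"y":0.142,"z":0.003,"yaw":0.0279},
  {"x":-0.061,"y":0.189,"z":0.004,"yaw":0.0371},
  {"x":-0.077,"y":0.237,"z":0.005,"yaw":0.0464},
])

```text
time: 24.9
position: [0.4659, -0.1078, 0.1929]
tool_rot: [-3.137, 0.172, 0.002]
ft_force: [0.1, -0.2, -3.2]
gripper_width: 0.0129
gripper_force: 60.3
```

Request:
move_arm([
  {"x":-0.001,"y":0.06,"z":0.001,"yaw":0.0116},
  {"x":-0.003,"y":0.12,"z":0.002,"yaw":0.0232},
  {"x":-0.004,"y":0.18,"z":0.003,"yaw":0.0348},
  {"x":-0.0055,"y":0.2485,"z":0.005,"yaw":0.0464},
  {"x":-0.0055,"y":0.2485,"z":0.005,"yaw":0.0464},
])

```text
time: 25.32
position: [0.4476, -0.2395, 0.1905]
tool_rot: [3.069, -0.642, -0.001]
ft_force: [-0.6, -2.0, -4.1]
gripper_width: 0.0126
gripper_force: 60.4
```

Request:
move_arm([
  {"x":0,"y":0,"z":0.05,"yaw":0},
  {"x":0,"y":0,"z":0.1,"yaw":0},
  {"x":0,"y":0,"z":0.15,"yaw":0},
  {"x":0,"y":0,"z":0.15,"yaw":0},
  {"x":0,"y":0,"z":0.15,"yaw":0},
])

```text
time: 25.73
position: [0.4486, -0.2292, 0.1142]
tool_rot: [-3.078, 0.621, 0.008]
ft_force: [0.4, 0.7, -3.1]
gripper_width: 0.013
gripper_force: 60.3
```

```bash
python3 -c "
from h import *
go(.4496,-.23,.07,-.398)
im,d,C=shot('top','t11.png');np.savez('t11.npz',im=im,d=d)"; python3 jaw.py t11.npz
```

```text
at [ 0.4486 -0.2292  0.1142] yaw -0.3982 F [ 0.4  0.7 -3.1] t 25.7333 wid 0.013 tilt [-0.005   0.0023 -1.    ]
x 0.0024 y 0.0007 z 0.0885 yaw -0.0000
t11.npz blue [205 109  45   8 209] along mm 241.0 [235.1 248.5]
t11.npz blue [202 169  44   7 234] along mm 96.0 [ 89.7 101.9]
green 914 [119.6 172.5 221.7]
```

Request:
move_arm([
  {"x":0.002,"y":0.001,"z":0.04,"yaw":0},
  {"x":0.002,"y":0.001,"z":0.08,"yaw":0},
  {"x":0.002,"y":0.001,"z":0.12,"yaw":0},
  {"x":0.002,"y":0.001,"z":0.145,"yaw":0},
  {"x":0.002,"y":0.001,"z":0.158,"yaw":0},
])

```text
time: 26.2
position: [0.452, -0.2313, 0.0373]
tool_rot: [3.079, -0.622, 0.002]
ft_force: [-0.3, 0.5, -3.7]
gripper_width: 0.0131
gripper_force: 60.4
```

```bash
python3 -c "
from h import *
go(.4496,-.23,.026,-.398)
print(r.state()['torque'].round(2))"
```

```text
at [ 0.452  -0.2313  0.0373] yaw -0.3985 F [-0.3  0.5 -3.7] t 26.2 wid 0.0131 tilt [ 1.e-03 -4.e-04 -1.e+00]
x -0.0054 y -0.0005 z 0.0226 yaw -0.0001
[ 0.08  0.21 -0.01]
```

Request:
move_arm([
  {"x":-0.003,"y":0,"z":0.006,"yaw":0},
  {"x":-0.003,"y":0,"z":0.012,"yaw":0},
  {"x":-0.003,"y":0,"z":0.018,"yaw":0},
  {"x":-0.003,"y":0,"z":0.022,"yaw":0},
  {"x":-0.003,"y":0,"z":0.022,"yaw":0},
])

```text
time: 26.62
position: [0.4502, -0.2306, 0.0264]
tool_rot: [3.079, -0.622, 0.001]
ft_force: [-0.1, -0.5, -3.5]
gripper_width: 0.0133
gripper_force: 60.4
```

Request:
move_arm([
  {"x":0,"y":0,"z":0,"yaw":0},
  {"x":0,"y":0,"z":0,"yaw":0},
  {"x":0,"y":0,"z":0,"yaw":0},
  {"x":0,"y":0,"z":0,"yaw":0},
  {"x":0,"y":0,"z":0,"yaw":0},
])

```text
time: 27.03
position: [0.4499, -0.2305, 0.0261]
tool_rot: [3.079, -0.622, 0.0]
ft_force: [0.4, -0.2, -2.8]
gripper_width: 0.0129
gripper_force: 60.4
```

```bash
python3 -c "
from h import *
go(.4496,-.23,.025,-.398)
print(r.state()['torque'].round(2))"; python3 tilt.py
```

```text
at [ 0.4499 -0.2305  0.0261] yaw -0.3989 F [ 0.4 -0.2 -2.8] t 27.0333 wid 0.0129 tilt [ 2.e-04 -0.e+00 -1.e+00]
x -0.0009 y -0.0007 z 0.0023 yaw -0.0001
[0.01 0.17 0.08]
(281, 78) [ 0.5301 -0.2663  0.0512] [243 244 236]
(235, 20) [ 0.5524 -0.2593  0.0507] [236 238 230]
(330, 20) [ 0.5402 -0.2881  0.0509] [242 243 236]
(281, 110) [ 0.5204 -0.2623  0.0507] [242 243 235]
(281, 150) [ 0.5074 -0.2568  0.051 ] [241 242 235]
(281, 200) [ 0.4898 -0.2494  0.051 ] [240 241 233]
(281, 230) [ 0.4783 -0.2445  0.0508] [240 241 233]
[ 0.1  0.1 -2.9] [0.05 0.12 0.03]
```

Request:
move_arm([
  {"x":0,"y":0,"z":0.001,"yaw":0},
  {"x":0,"y":0,"z":0.0015,"yaw":0},
  {"x":0,"y":0,"z":0.0015,"yaw":0},
  {"x":0,"y":0,"z":0.0015,"yaw":0},
  {"x":0,"y":0,"z":0.0015,"yaw":0},
])

```text
time: 27.5
position: [0.4499, -0.2306, 0.0256]
tool_rot: [3.079, -0.622, 0.001]
ft_force: [-1.4, -0.2, 0.9]
gripper_width: 0.0126
gripper_force: 60.9
```

Request:
move_arm([
  {"x":0,"y":0,"z":0,"yaw":0},
  {"x":0,"y":0,"z":0,"yaw":0},
  {"x":0,"y":0,"z":0,"yaw":0},
  {"x":0,"y":0,"z":0,"yaw":0},
  {"x":0,"y":0,"z":0,"yaw":0},
], claw=1)

```text
time: 27.92
position: [0.4502, -0.2306, 0.0254]
tool_rot: [3.079, -0.622, 0.001]
ft_force: [-0.6, -0.1, -0.4]
gripper_width: 0.0726
gripper_force: 0.0
```

Request:
move_arm([
  {"x":0,"y":0,"z":0,"yaw":0},
  {"x":0,"y":0,"z":0,"yaw":0},
  {"x":0,"y":0,"z":0,"yaw":0},
  {"x":0,"y":0,"z":0,"yaw":0},
  {"x":0,"y":0,"z":-0.01,"yaw":0},
])

```text
time: 28.33
position: [0.4489, -0.2301, 0.0296]
tool_rot: [-3.079, 0.622, 0.003]
ft_force: [0.2, -0.2, 0.1]
gripper_width: 0.0855
gripper_force: 0.0
```

Request:
move_arm([
  {"x":0,"y":0,"z":-0.06,"yaw":0},
  {"x":0,"y":0,"z":-0.12,"yaw":0},
  {"x":0,"y":0,"z":-0.18,"yaw":0},
  {"x":0,"y":0,"z":-0.24,"yaw":0},
  {"x":0,"y":0,"z":-0.27,"yaw":0},
])

```text
time: 28.75
position: [0.4519, -0.2314, 0.1697]
tool_rot: [3.078, -0.622, 0.01]
ft_force: [0.0, 0.3, 0.4]
gripper_width: 0.0857
gripper_force: 0.0
```

Request:
move_arm([
  {"x":0,"y":0,"z":0,"yaw":0},
  {"x":0,"y":0,"z":0,"yaw":0},
  {"x":0,"y":0,"z":0,"yaw":0},
  {"x":0,"y":0,"z":0,"yaw":0},
  {"x":0,"y":0,"z":0,"yaw":0},
])

```text
time: 29.17
position: [0.4485, -0.2299, 0.1635]
tool_rot: [-3.079, 0.622, 0.006]
ft_force: [-0.4, 0.5, 0.8]
gripper_width: 0.0855
gripper_force: 0.0
```

```bash
python3 -c "
from h import *
go(.4496,-.23,.16,-.398)
im,d,C=shot('wrist','w12.png');np.savez('w12.npz',im=im,d=d,T=C[2])
def P(u,v):
    D=np.median(d[v-1:v+2,u-1:u+2]);w,o=rays(C,[u,v]);return (o+w[0]*D).round(4)
for q in((288,130),(288,160),(288,220),(288,270)):print(q,P(*q))
"; python3 wr.py w12.npz
```

```text
at [ 0.4485 -0.2299  0.1635] yaw -0.3988 F [-0.4  0.5  0.8] t 29.1667 wid 0.0855 tilt [-0.0033  0.0015 -1.    ]
x 0.0021 y -0.0007 z 0.0071 yaw -0.0001
(288, 130) [ 0.5019 -0.2606  0.05  ]
(288, 160) [ 0.4801 -0.2516  0.0501]
(288, 220) [ 0.432  -0.2318  0.0491]
(288, 270) [ 0.3871 -0.2133  0.0485]
white [ 250   31   63  155 3710] [281.07762803  94.18733154]
red [ 272  187   18  111 1771]
head 0.5468379516601563 -0.2735954895019531 diam mm 46.72123718261719
handle yaw -0.400618 via 0.44676512 -0.23099735 offset of head from line mm -0.19807741
axis on line 0.5469152 -0.2734131 grip 0.45022905 -0.2324644 tail dist 0.19738338733561875
```

View pics/w12.png

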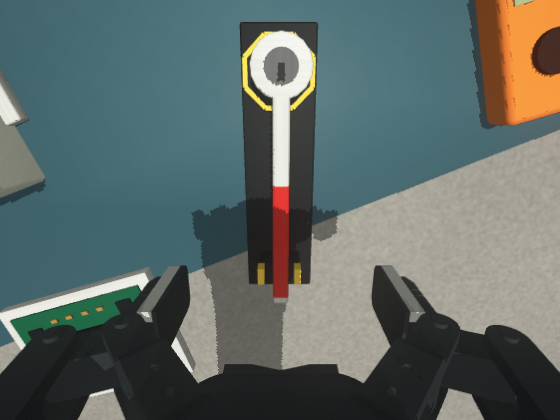

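The wrench lies in its rest as before: head at (281,66) in the well, handle between the cheeks, pose within about 2 mm of the start. The jaw and carrier stayed put after the wrench came off.

```bash
python3 -c "
from bench import r
print(r.hand_in())"
```

```text
the job is handed in; nothing more can be done
None
```

The job is handed in: the carrier is against the stop, the shaft tightened to an estimated 0.28–0.3 N m above free running, and the wrench is back in its rest within about 2 mm; the first lift-off jammed and tilted the wrench, so I lowered it, freed it and lifted again, and the jaw and carrier did not move.

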